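# Line up the painter's dishes and set out the colours

## Task

The painter's square white dishes slid about when their tray was carried in. Slide them, without lifting them out, into one straight row: flush against the tray's far long rim (the one away from the robot), starting tight in the corner next to the wooden colour box, each dish squared up and touching the next. Each dish also gets one colour cake, of any colour, from the colour box, lying inside it; leave the other cakes in the box's pockets and everything else on the table where it is.

Things in the scene. Friction and masses are not known exactly. Their poses are not given: they have to be found in the camera images.
- tray: vermilion lacquer tray, fixed on the table, inside 190 mm (its x) by 480 mm (its y), outside 206 x 496 mm. Origin: centre of its underside. Tray floor 8 mm above the origin; rims 8 mm thick, rising 16 mm above that floor. +x points to the far long rim (away from the robot), +y to the end beside the colour box. Turned up to 0.12 rad
- tray_corner (a point): inner corner of the tray on its floor, where the far long rim meets the end rim beside the colour box; axes parallel to the tray's: the inside of the tray lies at negative x and negative y of this point
- colourbox: pale wooden block fixed on the table, 160 (its x) x 120 (its y) x 26 mm high, near the tray's +y end; origin: centre of its underside; turned up to 0.15 rad. Six square pockets, 23 mm wide, 8 mm deep (floor 18 mm above the origin), at x = -50, 0, 50 and y = -30, 10 mm, each with one cake, sides parallel to the block's. A groove at y = 44 mm holds the ink stick
- dish1: loose square white porcelain dish, 56 x 56 mm outside, 13 mm high, walls 3.5 mm (inside 49 x 49 mm), inner floor 4 mm above its underside, 60 g; origin at the centre of its underside, z up, x and y along its sides, within 0.35 rad of the tray's at the start. It slides easily on the tray floor. May be absent (4 to 6 of the 6 dishes are there)
- dish2: loose square white porcelain dish, 56 x 56 mm outside, 13 mm high, walls 3.5 mm (inside 49 x 49 mm), inner floor 4 mm above its underside, 60 g; origin at the centre of its underside, z up, x and y along its sides, within 0.35 rad of the tray's at the start. It slides easily on the tray floor. May be absent (4 to 6 of the 6 dishes are there)
- dish3: loose square white porcelain dish, 56 x 56 mm outside, 13 mm high, walls 3.5 mm (inside 49 x 49 mm), inner floor 4 mm above its underside, 60 g; origin at the centre of its underside, z up, x and y along its sides, within 0.35 rad of the tray's at the start. It slides easily on the tray floor. May be absent (4 to 6 of the 6 dishes are there)
- dish4: loose square white porcelain dish, 56 x 56 mm outside, 13 mm high, walls 3.5 mm (inside 49 x 49 mm), inner floor 4 mm above its underside, 60 g; origin at the centre of its underside, z up, x and y along its sides, within 0.35 rad of the tray's at the start. It slides easily on the tray floor. May be absent (4 to 6 of the 6 dishes are there)
- dish5: loose square white porcelain dish, 56 x 56 mm outside, 13 mm high, walls 3.5 mm (inside 49 x 49 mm), inner floor 4 mm above its underside, 60 g; origin at the centre of its underside, z up, x and y along its sides, within 0.35 rad of the tray's at the start. It slides easily on the tray floor. May be absent (4 to 6 of the 6 dishes are there)
- dish6: loose square white porcelain dish, 56 x 56 mm outside, 13 mm high, walls 3.5 mm (inside 49 x 49 mm), inner floor 4 mm above its underside, 60 g; origin at the centre of its underside, z up, x and y along its sides, within 0.35 rad of the tray's at the start. It slides easily on the tray floor. May be absent (4 to 6 of the 6 dishes are there)
- cake1_mid (a point): red cake of dry colour, a loose block 20 x 20 mm and 18 mm high, 15 g; this point is its centre, z along its 18 mm height, x and y along its 20 mm sides. At the start it stands in a pocket and 10 mm of it show above the block. Which colour is in which pocket varies
- cake2_mid (a point): yellow cake of dry colour, a loose block 20 x 20 mm and 18 mm high, 15 g; this point is its centre, z along its 18 mm height, x and y along its 20 mm sides. At the start it stands in a pocket and 10 mm of it show above the block. Which colour is in which pocket varies
- cake3_mid (a point): green cake of dry colour, a loose block 20 x 20 mm and 18 mm high, 15 g; this point is its centre, z along its 18 mm height, x and y along its 20 mm sides. At the start it stands in a pocket and 10 mm of it show above the block. Which colour is in which pocket varies
- cake4_mid (a point): blue cake of dry colour, a loose block 20 x 20 mm and 18 mm high, 15 g; this point is its centre, z along its 18 mm height, x and y along its 20 mm sides. At the start it stands in a pocket and 10 mm of it show above the block. Which colour is in which pocket varies
- cake5_mid (a point): orange cake of dry colour, a loose block 20 x 20 mm and 18 mm high, 15 g; this point is its centre, z along its 18 mm height, x and y along its 20 mm sides. At the start it stands in a pocket and 10 mm of it show above the block. Which colour is in which pocket varies
- cake6_mid (a point): purple cake of dry colour, a loose block 20 x 20 mm and 18 mm high, 15 g; this point is its centre, z along its 18 mm height, x and y along its 20 mm sides. At the start it stands in a pocket and 10 mm of it show above the block. Which colour is in which pocket varies
- inkstick: bystander: black ink stick, 80 x 14 x 12 mm, lying in the colour box's groove; origin at the centre of its underside
- paperweight: bystander: brass bar 20 x 200 x 14 mm with a small knob (34 mm high), beyond the tray's far rim; origin at the centre of its underside
- pastepot: bystander: round blue lidded porcelain pot for seal paste, 65 mm across, 31 mm high, beyond the colour box; origin at the centre of its underside
- seal: bystander: wooden seal 32 x 32 mm, 65 mm high, between robot and colour box; origin at the centre of its underside
- gluejar: bystander: amber jar 52 mm across, 65 mm high, past the tray's -y end; origin at the centre of its underside
- dropper: bystander: white porcelain water dropper 54 mm across with a short spout, 34 mm high, at the near right (-y) of the tray; origin at the centre of its underside

How it is judged:
By the outcome, as a careful person would: the job done as asked, in the order asked, and still so for the second after the job is handed in, with the robot touching nothing.
Of dish1, dish2, dish3, dish4, dish5, dish6 only 4 to 6 are there at a start; the rules pass over those that are not, and their reading is None.
At some moment in a run one of dish1, dish2, dish3, dish4, dish5, dish6 may be knocked a few centimetres aside while the robot is not near it.
Once in a run the grip may slacken for a moment while it holds something.
It also fails if it takes over 210 s, if anything falls off the work surface, if the arm or the gripper's body presses on something with over 40 N, if the wrist force passes 120 N, or if a joint passes its speed limit or range.

## Robot

A 6-joint arm with a two-finger parallel gripper is mounted at the origin on the work surface. World frame = base frame: x ahead of the robot, y to its left, z up, the work surface at z = 0. Lengths are in mm, angles in rad, forces in N, time in s.
With the tool pointing down it reaches from about 350 to 875 mm from the base axis. Payload 4.2 kg.
Tool frame: the origin (TCP) lies at the very end of the fingers, on their centre line; the grasp point (between the pads) lies 19 mm behind it; z points along the fingers, y is the line along which they close (so a half turn about z gives the same grasp; the last joint's range is limited). The gripper opens to 85 mm and grips with 20 to 120 N. Pads are 22 mm wide; open, the fingers measure 114 mm over their backs; the gripper's body (76 mm by 85 mm) begins 54 mm behind the grasp point. The pads swing forward as they close: fully open they stand 13 mm farther back than shut.
Start: joints at [-0.858, 0.385, 0.008, 0, -1.194, -0.259], TCP at [274.002, -561.714, 231.312] pointing down, gripper open.
Joint ranges: [-3.14, 3.14], [-1.21, 2.06], [-1.07, 1.41], [-3.16, 2.05], [-2.99, -0.16], [-3.1, 3.1]. Speed limits (rad/s): [2.79, 2.79, 3.14, 3.14, 3.14, 3.14].

## Interface

Orientations are given as a unit quaternion [x, y, z, w].
In Python, from bench import monitor, get_image, camera_info, job_done gives the robot as it stands.
- The arm moves only by the tool send_rows, never from a script. Its argument "series" is a list of rows, each a list of 3 entries, a list of its own where there are three numbers: the shift along the tool's x, y, z in mm, then the turn, a rotation vector about the tool's x, y, z in rad, then the finger opening in mm, from 0 to 85.4. A call has 1 to 8 rows; each row shifts and turns the commanded pose from where the row before left it, along the tool's axes as they then stand; what a row does not reach is not made up. A row lasts 1/10 s, in which the tool goes at most 50 mm and 8.59 degrees, less where a joint would pass 70% of its speed; a pose out of reach is approached as far as the arm can. A call with a gripper value outside its range is refused whole. The fingers move at their own pace and stop on an object; the grip force is fixed at half the most. Time passes only in rows, so rows that do not move let the fingers close. It gives the time, the measured TCP pose, the force, the opening and the grip force at its end, in the units of the state.
- monitor.read_state(): the state, without advancing time (a new reading comes with each control period).
- get_image(name): name is "scene" or "top" or "wrist"; returns the picture (480x640x3 uint8, red, green, blue); there is no depth.
- camera_info(name): a dict with "intrinsics" (3x3 intrinsics, pixels), "R" (3x3) and "t" (3): a world point X has camera coordinates R X + t. Camera axes: x right, y down, z forward; pixel columns grow to the right and rows downward; lengths in mm; the calibration is good to about 2 mm. The wrist camera is an equidistant fisheye: a pixel r from the principal point sees the ray r / f radians off the axis. A picture is of the moment at which its call begins: read the wrist's pose just before it. camera_info takes no time and is no camera call; for the wrist camera it gives the pose at the moment of the call.
- job_done(): hands the job in; it is judged then, once.
The state is a dict: "clock": time; "joints": joint angles; "joint_vel": joint speeds; "joint_efforts": joint torques, N m; "position": TCP position; "ee_rot": TCP orientation; "contact_force": force on the tool from outside, world axes, zero at the start; "wrist_torque": the same for the moment, N m; "gripper_width": finger opening in mm; "grasp_force": force on a finger pad.
Only numpy, scipy, OpenCV 4.12 (cv2) and the standard library are available. Lean on these libraries where they do the work, as an engineer would, in place of code of your own. Each camera call takes 0.05 s, during which the arm holds its last target. There are 200 camera calls.

## Working session

There is one attempt and no reset: what is moved stays moved. The work goes in short steps, Python scripts to look and compute and a tool call to move; the robot and the scene stay as the last step left them, time stands still between calls to the robot, and variables do not carry over. Pictures are saved under pics/ and viewed, at most 14 in all, crops included, and the job is handed in when it is done.

Besides the shell and the picture viewer there is one more tool, called after "Call:" as name(argument=value, ...), one argument or row to a line, values as JSON. send_rows: Moves the arm, as the interface text tells. Its arguments: {"type":"object","properties":{"series":{"type":"array"}},"required":["series"]}

```bash
mkdir -p pics; ls
python3 - <<'E'
from bench import monitor,get_image,camera_info
import cv2
print(monitor.read_state())
for n in("top","scene"):
    c=camera_info(n);print(n,c)
    cv2.imwrite(f"pics/{n}0.png",get_image(n)[:,:,::-1])
print(camera_info("wrist"))
E
```

```text
pics
{'clock': 0.0, 'joints': array([-8.58391679e-01,  3.85562585e-01,  6.60525570e-03, -4.43554902e-04,
       -1.19401471e+00, -2.58596107e-01]), 'joint_vel': array([ 0.00063703, -0.00071481, -0.00096848, -0.00148058,  0.00127743,
        0.00042721]), 'joint_efforts': array([-2.75556550e-05, -3.92288661e+01,  1.88400078e+01,  4.18605655e+00,
       -4.57355534e-03,  5.86204706e-06]), 'position': array([ 273.73509358, -561.20970682,  230.21813269]), 'ee_rot': array([-2.24882364e-01,  9.74385292e-01,  1.05833644e-03, -3.25337565e-04]), 'contact_force': array([-0.48573112,  0.73053791, -0.81825635]), 'wrist_torque': array([0.00363995, 0.03473981, 0.00500757]), 'grasp_force': 0.0, 'gripper_width': 85.38966684219545}
top {'intrinsics': array([[546.85493965,   0.        , 313.82924761],
       [  0.        , 546.85493965, 231.82036545],
       [  0.        ,   0.        ,   1.        ]]), 'R': array([[ 0.00301974, -0.99999031,  0.00320226],
       [-0.99105621, -0.00341995, -0.13340128],
       [ 0.13341094, -0.00277078, -0.99105693]]), 't': array([ -44.49165645,  525.33399427, 1114.44524975])}
scene {'intrinsics': array([[567.41382423,   0.        , 321.86651218],
       [  0.        , 567.41382423, 245.59523641],
       [  0.        ,   0.        ,   1.        ]]), 'R': array([[-0.80788508,  0.58927727, -0.00860137],
       [ 0.46615778,  0.63002534, -0.62109983],
       [-0.36058093, -0.50578688, -0.78368426]]), 't': array([ 444.3555463 , -179.34758539, 1457.01875798])}
{'intrinsics': array([[371.64829954,   0.        , 321.2276345 ],
       [  0.        , 371.64829954, 250.50377581],
       [  0.        ,   0.        ,   1.        ]]), 'R': array([[-0.43851743,  0.89872155,  0.00142844],
       [ 0.8529717 ,  0.41569279,  0.31565613],
       [ 0.28309317,  0.13963913, -0.94887258]]), 't': array([621.46303756, -41.74423843, 380.31434954])}
```

View pics/top0.png

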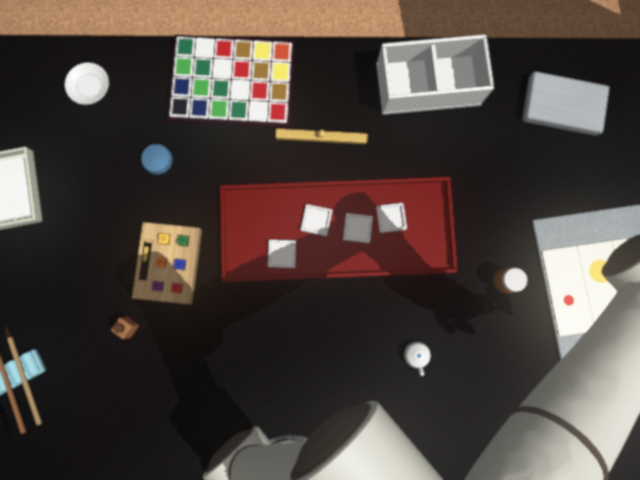

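Run:
```python
import cv2
im=cv2.imread('pics/top0.png')
cv2.imwrite('pics/top0c.png',cv2.resize(im[130:370,200:520],None,fx=2.5,fy=2.5,interpolation=cv2.INTER_CUBIC))
```

```text
(no output)
```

The picture shows the tray at (220-457, 178-281), four dishes at about (317,220), (358,228), (392,217) and (282,253), and the colour box at (167,263). The target corner is the tray's top-left, near (222,187).

Run:
```python
import cv2
im=cv2.imread('pics/top0.png')
im=cv2.convertScaleAbs(im,alpha=1.5,beta=10)
cv2.imwrite('pics/top0c.png',cv2.resize(im[170:290,210:470],None,fx=3,fy=3,interpolation=cv2.INTER_CUBIC))
cv2.imwrite('pics/box0.png',cv2.resize(im[210:315,120:215],None,fx=5,fy=5,interpolation=cv2.INTER_CUBIC))
```

```text
(no output)
```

View pics/top0c.png

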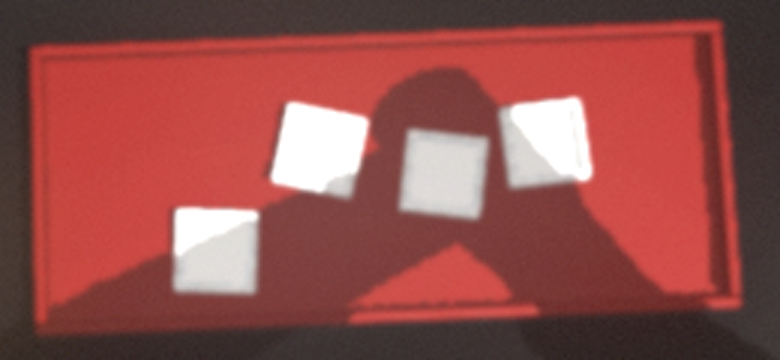

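View pics/box0.png

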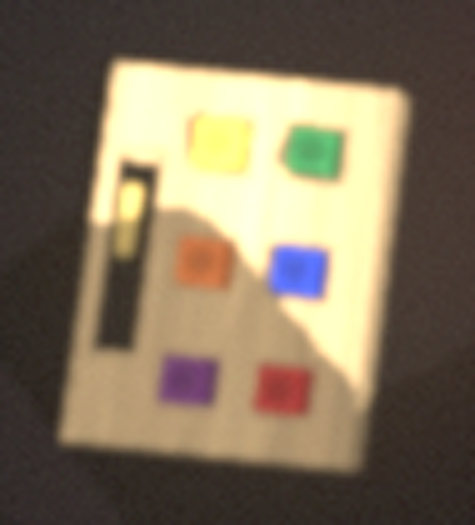

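```bash
cat > h.py <<'E'
import numpy as np, cv2
from bench import monitor,get_image,camera_info
def ray2z(px,z,cam="top",info=None):
    c=info or camera_info(cam);K=c["intrinsics"];R=c["R"];t=c["t"]
    px=np.atleast_2d(px).astype(float)
    u=(px[:,0]-K[0,2])/K[0,0];v=(px[:,1]-K[1,2])/K[1,1]
    if cam=="wrist":
        r=np.hypot(u,v);s=np.where(r>1e-9,np.sin(r)/np.maximum(r,1e-9),1);d=np.c_[u*s,v*s,np.cos(r)]
    else: d=np.c_[u,v,np.ones(len(u))]
    C=-R.T@t;D=d@R
    return (C+D*((z-C[2])/D[:,2])[:,None])[:,:2]
def proj(X,cam="top",info=None):
    c=info or camera_info(cam);K=c["intrinsics"]
    p=np.atleast_2d(X)@c["R"].T+c["t"]
    if cam=="wrist":
        rho=np.hypot(p[:,0],p[:,1]);th=np.arctan2(rho,p[:,2]);n=p[:,:2]/rho[:,None]*th[:,None]
    else: n=p[:,:2]/p[:,2:]
    return n*K[0,0]+K[:2,2]
def fit(model,pts):
    "2D rigid fit model->pts: centre,yaw,rms"
    m=np.array(model,float);mc=m.mean(0);pc=pts.mean(0)
    A=(m-mc).T@(pts-pc);th=np.arctan2(A[0,1]-A[1,0],A[0,0]+A[1,1])
    R=np.array([[np.cos(th),-np.sin(th)],[np.sin(th),np.cos(th)]])
    c=pc-R@mc;e=pts-(m@R.T+c)
    return c.round(1),round(float(th),4),np.abs(e).max().round(1)
E
python3 - <<'E'
from h import *
t=np.array([(31,46),(720,22),(741,304),(38,334)])/3+[210,170]
print('tray',fit([(103,248),(103,-248),(-103,-248),(-103,248)],ray2z(t,24)))
d={'D':[(174,207),(259,207),(257,294),(173,293)],'A':[(288,102),(368,120),(353,197),(272,183)],
'B':[(408,129),(488,136),(480,219),(400,210)],'C':[(500,108),(580,97),(591,180),(510,189)]}
for k,v in d.items(): print(k,fit([(28,28),(28,-28),(-28,-28),(-28,28)],ray2z(np.array(v)/3+[210,170],21)))
b=np.array([(112,60),(408,92),(360,470),(60,443)])/5+[120,210]
print('box',fit([(80,60),(80,-60),(-80,-60),(-80,60)],ray2z(b,26)))
k=np.array([(220,145),(313,152),(204,262),(298,271),(188,380),(283,390)])/5+[120,210]
print('cakes',fit([(50,10),(50,-30),(0,10),(0,-30),(-50,10),(-50,-30)],ray2z(k,36)))
s=monitor.read_state()
from scipy.spatial.transform import Rotation as Ro
print(Ro.from_quat(s['ee_rot']).as_matrix().round(3))
for n,p in(('paperweight',[(276,134),(367,138),(321,133)]),('glue',(515,280)),('seal',(125,327)),('drop',(418,355)),('pot',(157,159))): print(n,ray2z(p,30).round(0))
E
```

```text
tray (array([534.8, -93.5]), 0.0431, np.float64(1.9))
D (array([481.1,  24.6]), -0.0046, np.float64(2.9))
A (array([552.6, -49. ]), -0.1921, np.float64(2.1))
B (array([ 536.4, -137. ]), -0.1007, np.float64(2.0))
C (array([ 558.2, -209.3]), 0.1191, np.float64(2.5))
box (array([459.8, 265.5]), -0.0933, np.float64(3.3))
cakes (array([459.2, 266.2]), -0.0917, np.float64(0.8))
[[-0.899 -0.438 -0.001]
 [-0.438  0.899  0.002]
 [ 0.     0.002 -1.   ]]
paperweight [[ 739.   40.]
 [ 731. -157.]
 [ 742.  -58.]]
glue [[ 426. -464.]]
seal [[327. 346.]]
drop [[ 272. -257.]]
pot [[683. 295.]]
```

```bash
cat >> h.py <<'E'
from scipy.spatial.transform import Rotation as Ro
TC=np.array([534.8,-93.5]);TY=0.0431
def rot(a): return np.array([[np.cos(a),-np.sin(a)],[np.sin(a),np.cos(a)]])
def tray2w(p): return rot(TY)@np.array(p,float)+TC
def w2tray(p): return (np.array(p)-TC)@rot(TY)
def pose(s=None):
    s=s or monitor.read_state();R=Ro.from_quat(s['ee_rot']).as_matrix()
    return s['position'],R
def delta(xy,z,yaw_y):
    "tool-frame shift to a world point, then tool-z turn so that tool y has heading yaw_y"
    p,R=pose();d=R.T@(np.r_[xy,z]-p);cur=np.arctan2(R[1,1],R[0,1])
    turn=-((yaw_y-cur+np.pi)%(2*np.pi)-np.pi)
    return d.round(1),round(turn,4)
E
python3 - <<'E'
from h import *
tgt=np.r_[481.1,24.6,110]
p,R=pose();print(delta(tgt[:2],110,TY+np.pi))
v=(tgt-p)/16;v[2]*=1
turn=-1.159
print(delta(tgt[:2],110,TY+np.pi)[1]/8)
for i in range(8):
    print((Ro.from_rotvec([0,0,delta(tgt[:2],110,TY+np.pi)[1]/8*i]).inv().as_matrix()@R.T@v).round(1))
Rt=np.c_[np.r_[rot(TY+np.pi)@[0,1],0],np.r_[rot(TY+np.pi)@[1,0],0],[0,0,-1]]
print((Rt.T@v).round(1))
for k in([481.1,24.6],[552.6,-49],[536.4,-137],[558.2,-209.3]): print(w2tray(k).round(1))
E
```

```text
(array([-443.1,  435.5,  121.2]), np.float64(-1.1603))
-0.1450375
[-27.7  27.2   7.6]
[-31.3  22.9   7.6]
[-34.3  18.2   7.6]
[-36.6  13.    7.6]
[-38.1   7.6   7.6]
[-38.8   2.    7.6]
[-38.7  -3.6   7.6]
[-37.7  -9.2   7.6]
[-36.  -14.5   7.5]
[-48.6 120.3]
[19.7 43.7]
[ -0.3 -43.5]
[  18.4 -116.7]
```

Call:
send_rows(
  series=[
    [[-27.7,27.2,7.6],[0,0,-0.145],0],
    [[-31.3,22.9,7.6],[0,0,-0.145],0],
    [[-34.3,18.2,7.6],[0,0,-0.145],0],
    [[-36.6,13,7.6],[0,0,-0.145],0],
    [[-38.1,7.6,7.6],[0,0,-0.145],0],
    [[-38.8,2,7.6],[0,0,-0.145],0],
    [[-38.7,-3.6,7.6],[0,0,-0.145],0],
    [[-37.7,-9.2,7.6],[0,0,-0.145],0],
  ],
)

```text
clock: 0.9
position: [377.7, -267.3, 170.0]
ee_rot: [0.724, -0.69, -0.0, 0.0]
contact_force: [0.1, 0.2, 0.3]
gripper_width: -0.0
grasp_force: 0.0
```

Call:
send_rows(
  series=[
    [[-36,-14.5,7.5],[0,0,0],0],
    [[-36,-14.5,7.5],[0,0,0],0],
    [[-36,-14.5,7.5],[0,0,0],0],
    [[-36,-14.5,7.5],[0,0,0],0],
    [[-36,-14.5,7.5],[0,0,0],0],
    [[-36,-14.5,7.5],[0,0,0],0],
    [[-36,-14.5,7.5],[0,0,0],0],
  ],
)

```text
clock: 1.6
position: [468.3, -11.1, 117.6]
ee_rot: [0.722, -0.692, -0.0, 0.0]
contact_force: [0.2, -0.7, 0.3]
gripper_width: -0.1
grasp_force: 0.0
```

Run:
```python
from h import *
s=monitor.read_state();print(s['clock'],s['position'],s['joints'].round(2),s['gripper_width'],s['contact_force'])
print(delta([481.1,24.6],16,TY+np.pi))
np.save('wi.npy',np.array([0]));c=camera_info('wrist');im=get_image('wrist');cv2.imwrite('pics/w1.png',im[:,:,::-1])
print(proj([[481.1,24.6,21]],'wrist',c), {k:v.round(3).tolist() for k,v in c.items()})
```

```text
1.6 [468.29019851 -11.14228448 117.58884234] [ 0.32  0.25 -0.52 -0.   -0.8  -0.28] -0.07756175667875792 [ 0.1873057  -0.72187228  0.31163561]
(array([-35.2, -14.4, 101.6]), np.float64(0.0001))
[[300.56221839 295.79048638]] {'intrinsics': [[371.648, 0.0, 321.228], [0.0, 371.648, 250.504], [0.0, 0.0, 1.0]], 'R': [[-0.999, -0.044, 0.0], [-0.041, 0.948, 0.315], [-0.014, 0.315, -0.949]], 't': [466.995, 22.115, 281.948]}
```

View pics/w1.png

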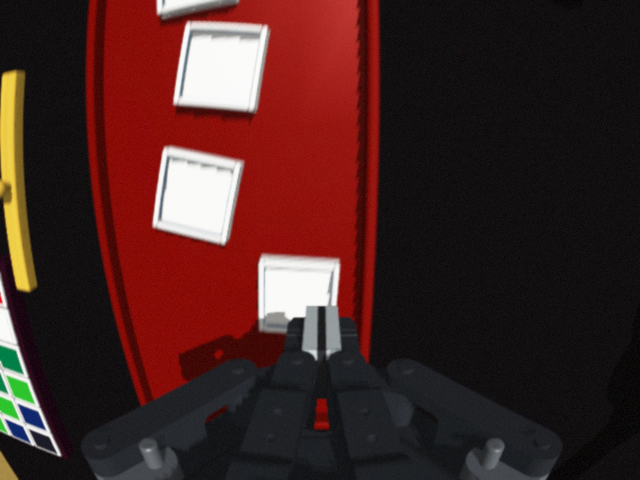

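D's centre shows at (300,294), matching the projected (300.5,295.8). A is at (199,195) and B at (222,67). I'll insert the closed fingers into D.

Call:
send_rows(
  series=[
    [[-35.2,-14.4,20],[0,0,0],0],
    [[0,0,40],[0,0,0],0],
    [[0,0,30],[0,0,0],0],
    [[0,0,11],[0,0,0],0],
    [[0,0,0],[0,0,0],0],
    [[0,-6,0],[0,0,0],0],
    [[0,-8,0],[0,0,0],0],
    [[0,-12,0],[0,0,0],0],
  ],
)

```text
clock: 2.45
position: [508.5, 24.3, 18.5]
ee_rot: [0.722, -0.692, 0.001, -0.001]
contact_force: [-0.1, 1.0, 0.8]
gripper_width: 0.3
grasp_force: 0.3
```

Call:
send_rows(
  series=[
    [[0,-16,0],[0,0,0],0],
    [[0,-16,0],[0,0,0],0],
    [[0,-16,0],[0,0,0],0],
    [[0,-14,0],[0,0,0],0],
    [[0,-10,0],[0,0,0],0],
    [[0,-8,0],[0,0,0],0],
    [[0,-6,0],[0,0,0],0],
    [[0,0,0],[0,0,0],0],
  ],
)

```text
clock: 3.25
position: [594.0, 27.9, 17.1]
ee_rot: [0.722, -0.692, 0.0, -0.0]
contact_force: [-0.3, 0.6, 1.0]
gripper_width: 0.0
grasp_force: 0.0
```

Run:
```python
from h import *
s=monitor.read_state();print(s['clock'],s['position'],w2tray(s['position'][:2]),s['contact_force'])
c=camera_info('wrist');im=get_image('wrist');cv2.imwrite('pics/w2.png',im[:,:,::-1])
```

```text
3.25 [593.95917946  27.90856185  17.14784514] [ 64.33532973 118.74684312] [-0.31445122  0.57637501  1.04645884]
```

View pics/w2.png

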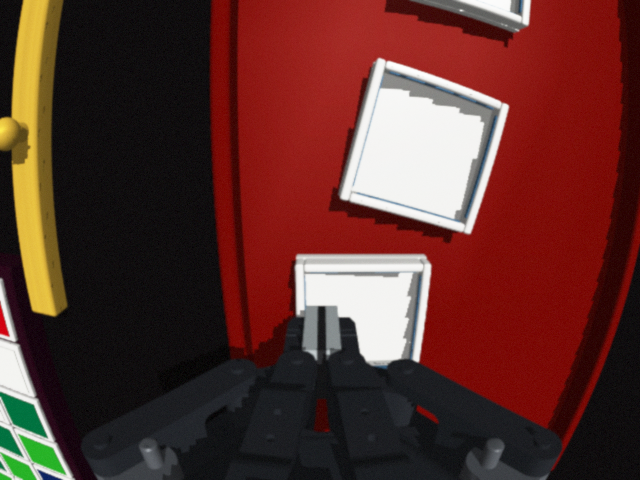

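D follows, squared, its left wall at column 300 and the rim's inner edge at about column 238. About 20 mm remain to the rim.

Call:
send_rows(
  series=[
    [[0,-5,1.5],[0,0,0],0],
    [[0,-5,0],[0,0,0],0],
    [[0,-3,0],[0,0,0],0],
    [[0,-2,0],[0,0,0],0],
    [[0,0,0],[0,0,0],0],
  ],
)

```text
clock: 3.8
position: [608.4, 28.6, 15.5]
ee_rot: [0.722, -0.692, 0.0, -0.0]
contact_force: [-0.5, 0.3, -0.4]
gripper_width: 0.1
grasp_force: 0.0
```

Call:
send_rows(
  series=[
    [[0,-1.5,0],[0,0,0],0],
    [[0,-1,0],[0,0,0],0],
    [[0,-1,0],[0,0,0],0],
    [[0,0,0],[0,0,0],0],
  ],
)

```text
clock: 4.2
position: [611.7, 28.7, 15.5]
ee_rot: [0.722, -0.692, 0.0, -0.0]
contact_force: [0.6, 0.3, 0.5]
gripper_width: -0.0
grasp_force: 0.0
```

Call:
send_rows(
  series=[
    [[0,-1,0],[0,0,0],0],
    [[0,-1,0],[0,0,0],0],
    [[0,0,0],[0,0,0],0],
  ],
)

```text
clock: 4.5
position: [613.7, 28.8, 15.6]
ee_rot: [0.722, -0.692, 0.0, -0.0]
contact_force: [-0.2, 1.2, -0.6]
gripper_width: -0.1
grasp_force: 0.0
```

Call:
send_rows(
  series=[
    [[0,-0.8,0],[0,0,0],0],
    [[0,-0.7,0],[0,0,0],0],
    [[0,0,0],[0,0,0],0],
  ],
)

```text
clock: 4.8
position: [615.1, 28.8, 15.5]
ee_rot: [0.722, -0.692, 0.0, -0.0]
contact_force: [-0.5, -0.2, 0.8]
gripper_width: 0.2
grasp_force: 0.2
```

Call:
send_rows(
  series=[
    [[0,-0.8,0],[0,0,0],0],
    [[0,-0.7,0],[0,0,0],0],
    [[0,0,0],[0,0,0],0],
  ],
)

```text
clock: 5.1
position: [615.4, 28.7, 15.3]
ee_rot: [0.722, -0.692, -0.001, 0.001]
contact_force: [-4.0, 0.7, 2.6]
gripper_width: -0.4
grasp_force: 2.5
```

Run:
```python
from h import *
s=monitor.read_state();print(s['clock'],s['position'],w2tray(s['position'][:2]),s['contact_force'])
c=camera_info('wrist');im=get_image('wrist');cv2.imwrite('pics/w3.png',im[230:430,200:460][:,:,::-1].repeat(2,0).repeat(2,1))
```

```text
5.1 [615.41595794  28.71247044  15.33592423] [ 85.80681987 118.62550429] [-4.04352097  0.65653605  2.56376005]
```

View pics/w3.png

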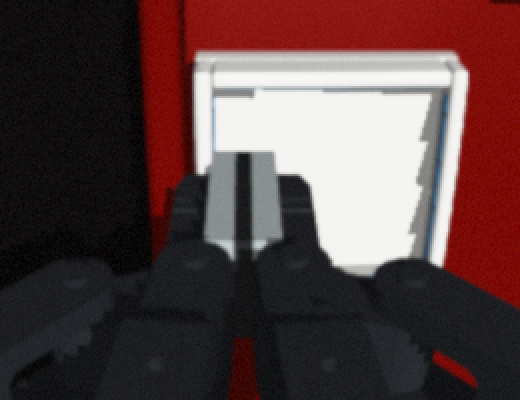

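Run:
```python
from h import *
c=camera_info('wrist')
print('dish top outer',w2tray(ray2z([(297.5,256.5),(433.5,258.5)],21,'wrist',c)))
print('rim inner top, outer',w2tray(ray2z([(291.5,235),(292.5,252),(270,240)],24,'wrist',c)))
print('pad L,R',w2tray(ray2z([(303.5,330),(339,330)],35,'wrist',c)),'dark', w2tray(ray2z([(286,325),(353,325)],40,'wrist',c)))
g=cv2.imread('pics/w3.png')[20,120:200:2];print(g[:,2])
```

```text
dish top outer [[94.81315895 88.34374874]
 [40.08886766 89.32070033]]
rim inner top, outer [[ 96.7127593   78.72493827]
 [ 96.49353987  85.47352305]
 [104.96015373  80.66679561]]
pad L,R [[ 92.33578314 113.27121691]
 [ 78.75135962 113.28986132]] dark [[ 98.4367477  108.2393594 ]
 [ 73.95639758 108.25414546]]
[ 17  12  14   3   3  12   7  10  17  44  72  89 106 119 120 124 120 123
 124 123 127 126 124 126 125 123 125 118 107  94  72  75  94 126 135 137
 140 138 137 137]
```

Call:
send_rows(
  series=[
    [[0,2,0],[0,0,0],0],
    [[0,0,-2],[0,0,0],0],
    [[0,-2,0],[0,0,0],0],
    [[0,-1,0],[0,0,0],0],
    [[0,0,0],[0,0,0],0],
  ],
)

```text
clock: 5.65
position: [617.5, 28.9, 17.7]
ee_rot: [0.722, -0.692, -0.0, 0.0]
contact_force: [-1.6, 0.3, 2.0]
gripper_width: -0.1
grasp_force: 1.8
```

Call:
send_rows(
  series=[
    [[0,-1,0],[0,0,0],0],
    [[0,-1,0],[0,0,0],0],
    [[0,0,0],[0,0,0],0],
  ],
)

```text
clock: 5.95
position: [617.7, 28.9, 17.6]
ee_rot: [0.722, -0.692, -0.001, 0.002]
contact_force: [-6.3, 1.2, 7.2]
gripper_width: -0.0
grasp_force: 4.2
```

Run:
```python
from h import *
s=monitor.read_state();print(s['clock'],s['position'],w2tray(s['position'][:2]),s['contact_force'])
c=camera_info('wrist');im=get_image('wrist')
for r in (250,264,275,290): print(r,im[r,262:312,1].tolist(), w2tray(ray2z([(262,r),(312,r)],22,'wrist',c))[:,0])
```

```text
5.95 [617.65864829  28.85467254  17.60863594] [ 88.05355454 118.6709443 ] [-6.32036151  1.20771518  7.17308543]
250 [8, 15, 12, 13, 11, 9, 7, 10, 6, 13, 9, 8, 13, 5, 10, 9, 11, 9, 1, 4, 5, 11, 12, 9, 11, 16, 13, 12, 14, 12, 12, 9, 2, 9, 9, 16, 14, 19, 18, 20, 20, 19, 20, 23, 20, 22, 23, 21, 19, 21] [111.13762092  91.33686423]
264 [5, 13, 11, 14, 10, 9, 8, 6, 1, 8, 12, 5, 10, 10, 2, 4, 7, 11, 2, 1, 8, 3, 11, 13, 10, 13, 13, 14, 11, 11, 14, 10, 9, 6, 35, 97, 168, 211, 227, 232, 233, 232, 219, 186, 170, 203, 228, 232, 233, 233] [111.44746364  91.38475166]
275 [15, 13, 15, 13, 14, 14, 4, 9, 7, 5, 9, 2, 3, 2, 7, 12, 11, 1, 3, 9, 12, 6, 11, 13, 14, 8, 12, 10, 15, 4, 8, 13, 13, 11, 46, 117, 190, 231, 240, 242, 244, 244, 239, 219, 166, 137, 148, 152, 152, 153] [111.71320526  91.42578834]
290 [13, 16, 15, 13, 13, 15, 17, 7, 2, 12, 9, 6, 2, 8, 9, 8, 8, 8, 4, 9, 11, 6, 11, 6, 11, 9, 14, 9, 0, 12, 14, 5, 7, 12, 23, 76, 167, 223, 239, 243, 243, 245, 241, 232, 205, 207, 238, 244, 244, 243] [112.10950104  91.48693517]
```

Call:
send_rows(
  series=[
    [[0,19,0],[0,0,0],0],
    [[-4,0,2],[0,0,0],0],
    [[-10,0,0],[0,0,0],0],
    [[-12,0,0],[0,0,0],0],
    [[-16,0,0],[0,0,0],0],
    [[-16,0,0],[0,0,0],0],
    [[-16,0,0],[0,0,0],0],
    [[-12,0,0],[0,0,0],0],
  ],
)

```text
clock: 6.8
position: [597.1, 116.3, 15.6]
ee_rot: [0.723, -0.691, 0.0, -0.0]
contact_force: [0.4, -0.5, 0.3]
gripper_width: 0.8
grasp_force: 0.2
```

Call:
send_rows(
  series=[
    [[-7,0,0],[0,0,0],0],
    [[-4,0,0],[0,0,0],0],
    [[-3,0,0],[0,0,0],0],
    [[-2,0,0],[0,0,0],0],
    [[0,0,0],[0,0,0],0],
  ],
)

```text
clock: 7.3
position: [596.2, 130.0, 15.5]
ee_rot: [0.722, -0.692, -0.0, -0.0]
contact_force: [-0.6, -0.3, -1.0]
gripper_width: 0.1
grasp_force: 0.0
```

Call:
send_rows(
  series=[
    [[-1.5,0,0],[0,0,0],0],
    [[-1,0,0],[0,0,0],0],
    [[0,0,0],[0,0,0],0],
  ],
)

```text
clock: 7.6
position: [596.0, 132.4, 15.5]
ee_rot: [0.722, -0.692, -0.0, 0.0]
contact_force: [-0.3, -1.4, 0.3]
gripper_width: 0.1
grasp_force: 0.2
```

Run:
```python
from h import *
s=monitor.read_state();print(s['clock'],s['position'],w2tray(s['position'][:2]),s['contact_force'])
```

```text
7.6 [596.02057801 132.43555986  15.47485325] [ 70.8985329 223.0879522] [-0.26066271 -1.35704166  0.27292473]
```

Call:
send_rows(
  series=[
    [[-1,0,0],[0,0,0],0],
    [[-1,0,0],[0,0,0],0],
    [[0,0,0],[0,0,0],0],
  ],
)

```text
clock: 7.9
position: [596.0, 134.2, 15.5]
ee_rot: [0.722, -0.692, 0.0, 0.0]
contact_force: [1.6, -2.6, 0.5]
gripper_width: 0.3
grasp_force: 1.3
```

Call:
send_rows(
  series=[
    [[-1,0,0],[0,0,0],0],
    [[-1,0,0],[0,0,0],0],
    [[0,0,0],[0,0,0],0],
  ],
)

```text
clock: 8.2
position: [595.9, 134.4, 15.5]
ee_rot: [0.722, -0.692, 0.001, 0.001]
contact_force: [3.1, -8.7, 1.2]
gripper_width: 0.4
grasp_force: 4.5
```

Run:
```python
from h import *
s=monitor.read_state();print(s['clock'],s['position'],w2tray(s['position'][:2]),s['contact_force'])
```

```text
8.2 [595.85255787 134.42089659  15.51438438] [ 70.81621032 225.07868465] [ 3.09883578 -8.66112001  1.23927275]
```

D is in the corner. On to A.

Call:
send_rows(
  series=[
    [[2,0,0],[0,0,0],0],
    [[0,0,-40],[0,0,0],0],
    [[44.9,12.8,0],[0,0,0],0],
    [[44.8,12.8,0],[0,0,0],0],
    [[44.8,12.8,0],[0,0,0],0],
    [[44.8,12.8,0],[0,0,0],0],
    [[0,0,10],[0,0,0],0],
    [[0,0,30],[0,0,0],0],
  ],
)

```text
clock: 9.0
position: [555.2, -47.2, 17.9]
ee_rot: [0.722, -0.692, 0.003, -0.003]
contact_force: [0.6, 0.4, 0.4]
gripper_width: 0.3
grasp_force: 0.0
```

Call:
send_rows(
  series=[
    [[0,0,0],[0,0,0],0],
    [[0,-8,0],[0,0,0],0],
    [[0,-10,0],[0,0,0],0],
    [[0,-12,0],[0,0,0],0],
    [[0,-12,0],[0,0,0],0],
    [[0,-12,0],[0,0,0],0],
    [[0,-7,0],[0,0,0],0],
    [[0,-3,0],[0,0,0],0],
  ],
)

```text
clock: 9.8
position: [617.6, -43.5, 16.0]
ee_rot: [0.722, -0.692, 0.0, -0.0]
contact_force: [-0.8, 0.5, -0.3]
gripper_width: -0.3
grasp_force: 0.4
```

Run:
```python
from h import *
s=monitor.read_state();print(s['clock'],s['position'],w2tray(s['position'][:2]),s['contact_force'])
c=camera_info('wrist');im=get_image('wrist');cv2.imwrite('pics/w4.png',im[:,:,::-1])
```

```text
9.8 [617.60313118 -43.49113891  16.04864256] [84.88094979 46.39470966] [-0.78976547  0.46755283 -0.33658949]
```

View pics/w4.png

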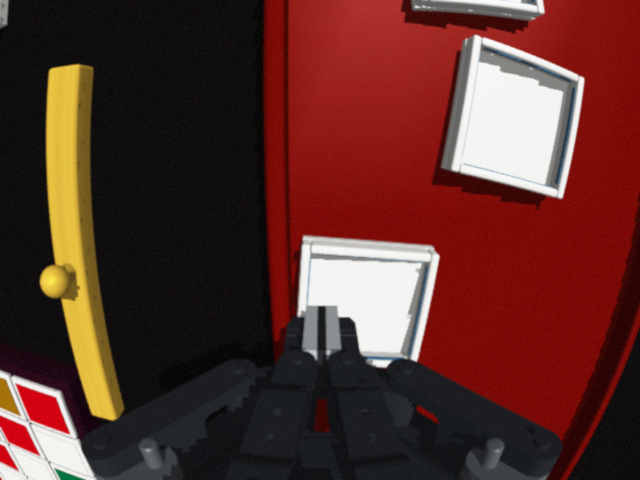

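A is close to the rim, slightly turned. Now I'll drag it along the rim to D.

Call:
send_rows(
  series=[
    [[0,15,0],[0,0,0],0],
    [[-8,0,0],[0,0,0],0],
    [[-12,0,0],[0,0,0],0],
    [[-15,0,0],[0,0,0],0],
    [[-16,0,0],[0,0,0],0],
    [[-16,0,0],[0,0,0],0],
    [[-16,0,0],[0,0,0],0],
    [[-14,0,0],[0,0,0],0],
  ],
)

```text
clock: 10.65
position: [597.3, 54.0, 15.6]
ee_rot: [0.722, -0.691, 0.0, -0.0]
contact_force: [-0.4, -1.4, -0.2]
gripper_width: 0.1
grasp_force: 0.4
```

Call:
send_rows(
  series=[
    [[-10,0,0],[0,0,0],0],
    [[-6,0,0],[0,0,0],0],
    [[-4,0,0],[0,0,0],0],
    [[-3,0,0],[0,0,0],0],
    [[-2,0,0],[0,0,0],0],
    [[0,0,0],[0,0,0],0],
  ],
)

```text
clock: 11.25
position: [595.4, 75.4, 15.5]
ee_rot: [0.722, -0.692, -0.0, 0.002]
contact_force: [-1.7, -6.3, 2.8]
gripper_width: 0.2
grasp_force: 3.2
```

Call:
send_rows(
  series=[
    [[-1,0,0],[0,0,0],0],
    [[-1,0,0],[0,0,0],0],
    [[0,0,0],[0,0,0],0],
  ],
)

```text
clock: 11.55
position: [595.3, 75.8, 15.5]
ee_rot: [0.722, -0.692, 0.0, 0.002]
contact_force: [-0.2, -11.9, 2.7]
gripper_width: 0.3
grasp_force: 6.0
```

Run:
```python
from h import *
s=monitor.read_state();print(s['clock'],s['position'],w2tray(s['position'][:2]),s['contact_force'])
```

```text
11.55 [595.25192175  75.78837328  15.53833745] [ 67.68985254 166.52649049] [ -0.15614679 -11.8906941    2.72544716]
```

Call:
send_rows(
  series=[
    [[3,0,0],[0,0,0],0],
    [[0,0,-25],[0,0,0],0],
    [[9,20,0],[0,0,0],0],
    [[0,22,0],[0,0,0],0],
    [[0,0,27],[0,0,0],0],
    [[0,-3,0],[0,0,0],0],
    [[0,-2,0],[0,0,0],0],
    [[0,-2,0],[0,0,0],0],
  ],
)

```text
clock: 12.35
position: [556.5, 63.5, 12.1]
ee_rot: [0.721, -0.693, -0.003, 0.006]
contact_force: [-9.9, -4.7, 0.4]
gripper_width: -0.3
grasp_force: 4.7
```

Run:
```python
from h import *
s=monitor.read_state();print(s['clock'],s['position'],w2tray(s['position'][:2]),s['contact_force'])
c=camera_info('wrist');im=get_image('wrist');cv2.imwrite('pics/w5.png',im[:,:,::-1])
im=get_image('top');cv2.imwrite('pics/t5.png',cv2.resize(im[170:290,210:470],None,fx=3,fy=3,interpolation=cv2.INTER_CUBIC)[:,:,::-1])
```

```text
12.35 [556.5202845   63.4529982   12.09591618] [ 28.46269377 155.87138758] [-9.90151269 -4.70871784  0.44561899]
```

View pics/t5.png

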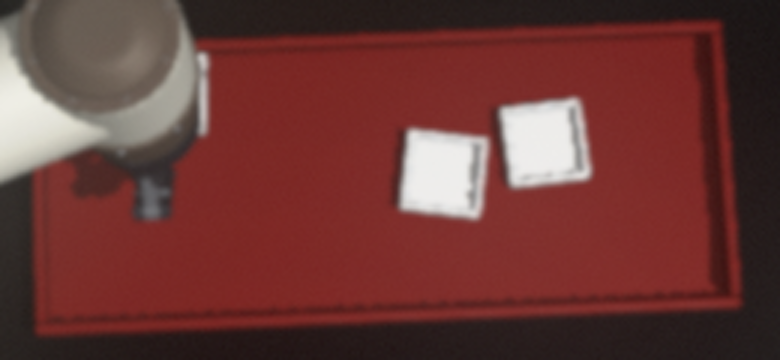

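View pics/w5.png

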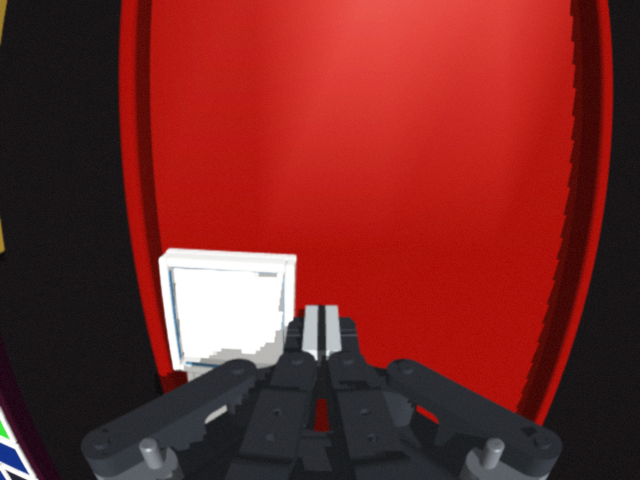

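Call:
send_rows(
  series=[
    [[0,5,0],[0,0,0],0],
    [[0,0,-40],[0,0,0],0],
    [[-20,-5,-40],[0,0,0],0],
    [[-40,-10,-25],[0,0,0],0],
    [[-40,-10,-25],[0,0,0],0],
    [[-25,0,0],[0,0,0],0],
    [[0,0,0],[0,0,0],0],
  ],
)

```text
clock: 13.15
position: [578.4, 195.7, 146.0]
ee_rot: [0.723, -0.69, 0.001, -0.004]
contact_force: [-1.6, 0.2, -0.2]
gripper_width: -0.0
grasp_force: 0.0
```

```bash
cat >> h.py <<'E'
def orth(z,res=0.25,x0=-30,x1=110,y0=-130,y1=245,cam='wrist',c=None,im=None):
    "orthophoto of tray area at height z: row=(x1-x)/res, col=(y1-y)/res"
    c=c or camera_info(cam); im=get_image(cam) if im is None else im
    xs=np.arange(x1,x0,-res);ys=np.arange(y1,y0,-res);Y,X=np.meshgrid(ys,xs)
    w=np.stack([X,Y],-1).reshape(-1,2)@rot(TY).T+TC
    p=proj(np.c_[w,np.full(len(w),z)],cam,c).astype(np.float32).reshape(X.shape+(2,))
    return cv2.remap(im,p[...,0],p[...,1],cv2.INTER_LINEAR)
E
python3 - <<'E'
from h import *
s=monitor.read_state();print(s['clock'],s['position'],w2tray(s['position'][:2]),s['contact_force'])
c=camera_info('wrist');im=get_image('wrist')
o=orth(21,.3,-10,110,20,245,'wrist',c,im);cv2.imwrite('pics/o1.png',o[:,:,::-1]);print(o.shape)
E
```

```text
13.15 [578.39387152 195.70443348 146.00053452] [ 56.01423992 287.05754633] [-1.5905897   0.15026365 -0.17531544]
(400, 750, 3)
```

View pics/o1.png

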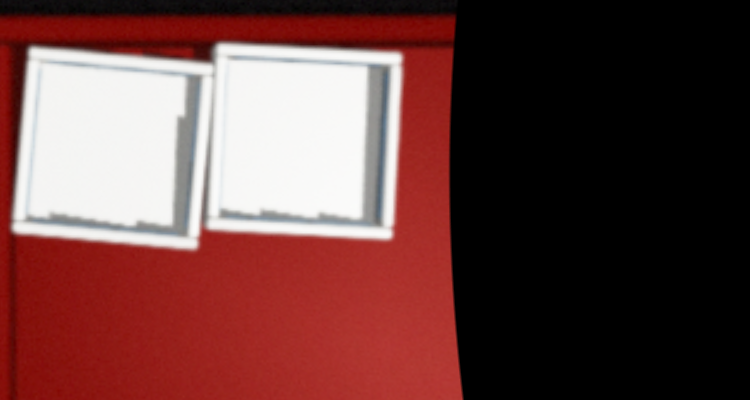

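D and A are both slightly skewed, by about 0.08 and 0.04 rad, with D's right side about 6 mm off the rim. I'll seat them by pushing from outside.

Call:
send_rows(
  series=[
    [[45,16,40],[0,0,0],0],
    [[44,20,40],[0,0,0],0],
    [[0,0,40],[0,0,0],0],
    [[0,0,12],[0,0,0],0],
    [[0,-2,0],[0,0,0],0],
    [[0,-3,0],[0,0,0],0],
    [[0,-2,0],[0,0,0],0],
    [[0,0,0],[0,0,0],0],
  ],
)

```text
clock: 14.0
position: [559.2, 120.4, 29.2]
ee_rot: [0.722, -0.691, 0.001, -0.002]
contact_force: [-0.5, 0.4, -0.4]
gripper_width: 0.4
grasp_force: 0.0
```

Call:
send_rows(
  series=[
    [[0,-1,0],[0,0,0],0],
    [[0,-1,0],[0,0,0],0],
    [[0,0,0],[0,0,0],0],
  ],
)

```text
clock: 14.3
position: [559.8, 119.7, 27.8]
ee_rot: [0.722, -0.692, 0.0, -0.0]
contact_force: [-0.1, 0.3, -0.1]
gripper_width: -0.1
grasp_force: 0.0
```

Call:
send_rows(
  series=[
    [[0,-1,0],[0,0,0],0],
    [[0,-1,0],[0,0,0],0],
    [[0,0,0],[0,0,0],0],
  ],
)

```text
clock: 14.6
position: [561.7, 119.6, 27.5]
ee_rot: [0.722, -0.692, 0.0, -0.0]
contact_force: [-0.6, -0.3, -0.1]
gripper_width: -0.1
grasp_force: 0.0
```

Run:
```python
from h import *
s=monitor.read_state();print(s['clock'],s['position'],w2tray(s['position'][:2]),s['contact_force'])
```

```text
14.6 [561.72864909 119.61830794  27.50925904] [ 36.08619702 211.76012775] [-0.60298183 -0.3317619  -0.07745646]
```

Call:
send_rows(
  series=[
    [[14,15,0],[0,0,0],0],
    [[0,0,14],[0,0,0],0],
    [[0,0,0],[0,0,0],0],
    [[0,-3,0],[0,0,0],0],
    [[0,-2,0],[0,0,0],0],
    [[0,-2,0],[0,0,0],0],
    [[0,0,0],[0,0,0],0],
  ],
)

```text
clock: 15.3
position: [554.3, 105.2, 13.8]
ee_rot: [0.722, -0.692, -0.0, 0.0]
contact_force: [-1.5, -0.3, 1.3]
gripper_width: 0.0
grasp_force: 0.8
```

Call:
send_rows(
  series=[
    [[0,-1,0],[0,0,0],0],
    [[0,-1,0],[0,0,0],0],
    [[0,0,0],[0,0,0],0],
  ],
)

```text
clock: 15.6
position: [555.2, 104.9, 13.6]
ee_rot: [0.722, -0.692, -0.0, 0.001]
contact_force: [-5.0, -1.1, 3.8]
gripper_width: -0.1
grasp_force: 3.0
```

Run:
```python
from h import *
s=monitor.read_state();print(s['clock'],s['position'],w2tray(s['position'][:2]),s['contact_force'])
```

```text
15.6 [555.24564248 104.85854749  13.60643402] [ 28.97326218 197.29340521] [-5.04415869 -1.05448665  3.8308434 ]
```

Call:
send_rows(
  series=[
    [[0,-1,0],[0,0,0],0],
    [[0,-1,0],[0,0,0],0],
    [[0,0,0],[0,0,0],0],
  ],
)

```text
clock: 15.9
position: [556.1, 104.5, 13.5]
ee_rot: [0.722, -0.692, -0.001, 0.002]
contact_force: [-7.6, -0.9, 7.3]
gripper_width: 0.2
grasp_force: 4.7
```

Call:
send_rows(
  series=[
    [[0,-1,0],[0,0,0],0],
    [[0,-1,0],[0,0,0],0],
    [[0,0,0],[0,0,0],0],
  ],
)

```text
clock: 16.2
position: [556.7, 104.1, 13.5]
ee_rot: [0.722, -0.692, -0.002, 0.004]
contact_force: [-10.0, -2.0, 9.1]
gripper_width: -0.2
grasp_force: 6.4
```

Run:
```python
from h import *
s=monitor.read_state();print(s['clock'],s['position'],w2tray(s['position'][:2]),s['contact_force'])
```

```text
16.2 [556.74867911 104.09728874  13.45502045] [ 30.44210291 196.46809258] [-9.95301999 -2.01447599  9.11271575]
```

Call:
send_rows(
  series=[
    [[0,6,0],[0,0,0],0],
    [[0,0,-40],[0,0,0],0],
    [[0,0,0],[0,0,0.143],0],
    [[0,0,0],[0,0,0.143],0],
    [[0,0,0],[0,0,0.143],0],
    [[0,0,0],[0,0,0.143],0],
    [[0,0,0],[0,0,0.143],0],
    [[0,0,0],[0,0,0.143],0],
  ],
)

```text
clock: 17.0
position: [555.6, 106.1, 53.7]
ee_rot: [-0.366, 0.93, 0.0, 0.002]
contact_force: [0.0, 0.4, 0.7]
gripper_width: -0.1
grasp_force: 0.0
```

Call:
send_rows(
  series=[
    [[0,0,0],[0,0,0.143],0],
    [[0,0,0],[0,0,0.143],0],
    [[0,0,0],[0,0,0.143],0],
    [[0,0,0],[0,0,0.143],0],
    [[0,0,0],[0,0,0.141],0],
    [[0,0,0],[0,0,0],0],
  ],
)

```text
clock: 17.6
position: [555.4, 105.9, 53.6]
ee_rot: [-0.022, 1.0, 0.001, 0.001]
contact_force: [-0.3, 0.8, 0.1]
gripper_width: 0.1
grasp_force: 0.0
```

Run:
```python
from h import *
s=monitor.read_state();print(s['clock'],s['position'],w2tray(s['position'][:2]),s['joints'].round(2))
print(delta(tray2w([23,202]),14,TY+np.pi/2))
c=camera_info('wrist');im=get_image('wrist')
o=orth(21,.3,-10,110,20,245,'wrist',c,im);cv2.imwrite('pics/o2.png',o[:,:,::-1])
```

```text
17.6 [555.36636126 105.92083634  53.64065848] [ 29.13963933 198.34950618] [ 0.48  0.47 -0.36  0.   -0.73 -2.  ]
(array([ 6.3,  3.6, 39.6]), np.float64(0.0003))
```

Call:
send_rows(
  series=[
    [[6,3.6,0],[0,0,0],0],
    [[0,0,30],[0,0,0],0],
    [[0,0,9],[0,0,0],0],
    [[0,0,0],[0,0,0],0],
    [[-2,0,0],[0,0,0],0],
    [[-2,0,0],[0,0,0],0],
    [[-1.5,0,0],[0,0,0],0],
    [[0,0,0],[0,0,0],0],
  ],
)

```text
clock: 18.45
position: [554.2, 109.0, 15.2]
ee_rot: [-0.021, 1.0, 0.0, 0.001]
contact_force: [-0.4, 0.9, -0.3]
gripper_width: -0.3
grasp_force: 0.0
```

Call:
send_rows(
  series=[
    [[-1,0,0],[0,0,0],0],
    [[-1,0,0],[0,0,0],0],
    [[0,0,0],[0,0,0],0],
  ],
)

```text
clock: 18.75
position: [555.7, 109.0, 14.6]
ee_rot: [-0.021, 1.0, 0.0, 0.0]
contact_force: [1.1, -0.4, 0.6]
gripper_width: 0.2
grasp_force: 0.0
```

Call:
send_rows(
  series=[
    [[-1,0,0],[0,0,0],0],
    [[-1,0,0],[0,0,0],0],
    [[0,0,0],[0,0,0],0],
  ],
)

```text
clock: 19.05
position: [557.0, 108.8, 14.4]
ee_rot: [-0.021, 1.0, -0.0, -0.001]
contact_force: [-2.6, 0.4, 1.5]
gripper_width: 0.2
grasp_force: 0.8
```

Run:
```python
from h import *
s=monitor.read_state();print(s['clock'],s['position'],w2tray(s['position'][:2]),s['contact_force'])
```

```text
19.05 [557.02374233 108.78399324  14.39207832] [ 30.91884512 201.13859317] [-2.64109116  0.38868196  1.50947724]
```

Call:
send_rows(
  series=[
    [[-1,0,0],[0,0,0],0],
    [[-1,0,0],[0,0,0],0],
    [[0,0,0],[0,0,0],0],
  ],
)

```text
clock: 19.35
position: [557.1, 108.6, 14.3]
ee_rot: [-0.021, 1.0, -0.001, -0.003]
contact_force: [-7.5, 2.0, 4.1]
gripper_width: -0.3
grasp_force: 3.4
```

Call:
send_rows(
  series=[
    [[-1,0,0],[0,0,0],0],
    [[-1,0,0],[0,0,0],0],
    [[0,0,0],[0,0,0],0],
  ],
)

```text
clock: 19.65
position: [557.2, 108.4, 14.1]
ee_rot: [-0.021, 1.0, -0.001, -0.005]
contact_force: [-11.2, 2.7, 8.7]
gripper_width: 0.3
grasp_force: 5.6
```

Run:
```python
from h import *
s=monitor.read_state();print(s['clock'],s['position'],w2tray(s['position'][:2]),s['contact_force'])
c=camera_info('wrist');im=get_image('wrist')
o=orth(21,.3,-10,110,20,245,'wrist',c,im);cv2.imwrite('pics/o2.png',o[:,:,::-1])
```

```text
19.65 [557.17961169 108.44778537  14.10944521] [ 31.06008366 200.79598163] [-11.20931429   2.73804338   8.73154645]
```

View pics/o2.png

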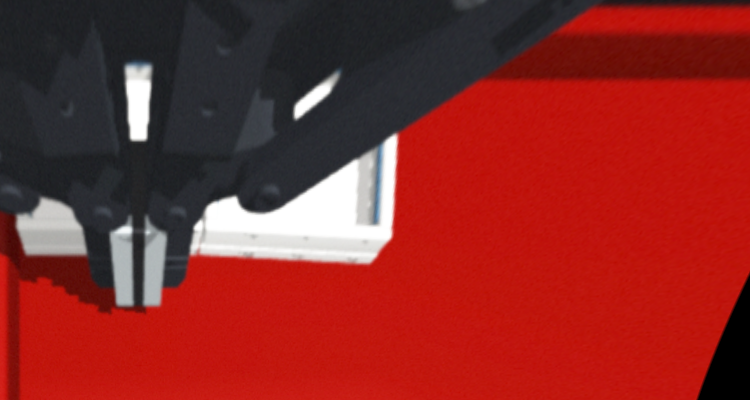

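D is flush now. Next I'll seat A the same way.

Call:
send_rows(
  series=[
    [[10,0,0],[0,0,0],0],
    [[0,-25,0],[0,0,0],0],
    [[0,-26,0],[0,0,0],0],
    [[0,0,0],[0,0,0],0],
    [[-3,0,0],[0,0,0],0],
    [[-2,0,0],[0,0,0],0],
    [[-1,0,0],[0,0,0],0],
    [[-1,0,0],[0,0,0],0],
  ],
)

```text
clock: 20.5
position: [557.9, 57.8, 14.0]
ee_rot: [-0.021, 1.0, -0.001, -0.003]
contact_force: [-7.5, -0.5, 5.6]
gripper_width: 0.4
grasp_force: 3.9
```

Call:
send_rows(
  series=[
    [[-1,0,0],[0,0,0],0],
    [[-1,0,0],[0,0,0],0],
    [[-1,0,0],[0,0,0],0],
    [[0,0,0],[0,0,0],0],
  ],
)

```text
clock: 20.9
position: [558.3, 57.2, 13.8]
ee_rot: [-0.021, 1.0, -0.002, -0.006]
contact_force: [-11.8, -1.3, 8.1]
gripper_width: -0.0
grasp_force: 5.8
```

Run:
```python
from h import *
s=monitor.read_state();print(s['clock'],s['position'],w2tray(s['position'][:2]),s['contact_force'])
```

```text
20.9 [558.32994613  57.19838741  13.79957528] [ 30.00118457 149.54461293] [-11.75722934  -1.28864449   8.11743759]
```

Call:
send_rows(
  series=[
    [[4,0,0],[0,0,0],0],
    [[0,0,-30],[0,0,0],0],
    [[6,-48,0],[0,0,0],0],
    [[6,-48,0],[0,0,0],0],
    [[7,-48,0],[0,0,0],0],
    [[7,-49,0],[0,0,0],0],
    [[0,0,4],[0,0,0],0],
    [[0,0,26],[0,0,0],0],
  ],
)

```text
clock: 21.7
position: [545.9, -137.1, 17.1]
ee_rot: [-0.021, 1.0, -0.0, 0.005]
contact_force: [1.2, 0.9, -0.3]
gripper_width: 0.1
grasp_force: 0.0
```

Call:
send_rows(
  series=[
    [[0,0,1],[0,0,0],0],
    [[-8,0,0],[0,0,0],0],
    [[-12,0,0],[0,0,0],0],
    [[-14,0,0],[0,0,0],0],
    [[-14,0,0],[0,0,0],0],
    [[-14,0,0],[0,0,0],0],
    [[-10,0,0],[0,0,0],0],
    [[-5,0,0],[0,0,0],0],
  ],
)

```text
clock: 22.5
position: [620.2, -132.0, 13.9]
ee_rot: [-0.022, 1.0, -0.0, 0.0]
contact_force: [-6.0, 0.3, 5.2]
gripper_width: 0.2
grasp_force: 3.4
```

Run:
```python
from h import *
s=monitor.read_state();print(s['clock'],s['position'],w2tray(s['position'][:2]),s['contact_force'])
```

```text
22.5 [ 620.20039965 -132.03228185   13.86333758] [ 83.66086439 -42.17611618] [-5.95033194  0.31710981  5.24885376]
```

Call:
send_rows(
  series=[
    [[15,0,-1],[0,0,0],0],
    [[0,8,0],[0,0,0],0],
    [[0,12,0],[0,0,0],0],
    [[0,18,0],[0,0,0],0],
    [[0,20,0],[0,0,0],0],
    [[0,20,0],[0,0,0],0],
    [[0,20,0],[0,0,0],0],
    [[0,20,0],[0,0,0],0],
  ],
)

```text
clock: 23.3
position: [599.1, -13.6, 14.8]
ee_rot: [-0.022, 1.0, -0.0, 0.0]
contact_force: [-0.2, -1.1, -0.1]
gripper_width: 0.3
grasp_force: 0.4
```

Call:
send_rows(
  series=[
    [[0,14,0],[0,0,0],0],
    [[0,8,0],[0,0,0],0],
    [[0,5,0],[0,0,0],0],
    [[0,3,0],[0,0,0],0],
    [[0,2,0],[0,0,0],0],
    [[0,0,0],[0,0,0],0],
  ],
)

```text
clock: 23.9
position: [597.5, 16.3, 14.6]
ee_rot: [-0.021, 1.0, 0.0, 0.0]
contact_force: [-1.0, -1.6, 1.3]
gripper_width: -0.1
grasp_force: 1.1
```

Run:
```python
from h import *
s=monitor.read_state();print(s['clock'],s['position'],w2tray(s['position'][:2]),s['contact_force'])
```

```text
23.9 [597.52466784  16.30250564  14.63226734] [ 67.39744081 106.99794003] [-1.01531959 -1.60305562  1.28651673]
```

Call:
send_rows(
  series=[
    [[0,2,0],[0,0,0],0],
    [[0,2,0],[0,0,0],0],
    [[0,1,0],[0,0,0],0],
    [[0,0,0],[0,0,0],0],
  ],
)

```text
clock: 24.3
position: [597.3, 21.5, 14.6]
ee_rot: [-0.021, 1.0, -0.0, -0.0]
contact_force: [-1.1, -3.3, 3.0]
gripper_width: 0.1
grasp_force: 1.8
```

Call:
send_rows(
  series=[
    [[0,1,0],[0,0,0],0],
    [[0,1,0],[0,0,0],0],
    [[0,1,0],[0,0,0],0],
    [[0,0,0],[0,0,0],0],
  ],
)

```text
clock: 24.7
position: [597.2, 24.5, 14.6]
ee_rot: [-0.021, 1.0, -0.0, -0.0]
contact_force: [-0.9, -5.4, 3.3]
gripper_width: 0.3
grasp_force: 2.4
```

Run:
```python
from h import *
s=monitor.read_state();print(s['clock'],s['position'],w2tray(s['position'][:2]),s['contact_force'])
```

```text
24.7 [597.16724788  24.52637684  14.6339329 ] [ 67.3946919  115.22957408] [-0.8592136  -5.39957132  3.26237033]
```

Call:
send_rows(
  series=[
    [[0,-5,0],[0,0,0],0],
    [[0,0,-30],[0,0,0],0],
    [[10,-45,0],[0,0,0],0],
    [[10,-46,0],[0,0,0],0],
    [[10,-45,0],[0,0,0],0],
    [[10,-46,0],[0,0,0],0],
    [[9,-45,0],[0,0,0],0],
    [[0,0,3],[0,0,0],0],
  ],
)

```text
clock: 25.5
position: [557.6, -213.4, 41.3]
ee_rot: [-0.018, 1.0, 0.0, 0.001]
contact_force: [-0.8, 0.3, -0.5]
gripper_width: 0.3
grasp_force: 0.0
```

Call:
send_rows(
  series=[
    [[0,0,26],[0,0,0],0],
    [[0,0,0],[0,0,0],0],
    [[-8,0,0],[0,0,0],0],
    [[-12,0,0],[0,0,0],0],
    [[-14,0,0],[0,0,0],0],
    [[-14,0,0],[0,0,0],0],
    [[-10,0,0],[0,0,0],0],
    [[-5,0,0],[0,0,0],0],
  ],
)

```text
clock: 26.3
position: [622.7, -206.0, 16.0]
ee_rot: [-0.022, 1.0, -0.0, 0.001]
contact_force: [0.1, -0.1, 0.6]
gripper_width: 0.1
grasp_force: 0.3
```

Run:
```python
from h import *
s=monitor.read_state();print(s['clock'],s['position'],w2tray(s['position'][:2]),s['contact_force'])
```

```text
26.3 [ 622.73752587 -205.95428914   15.95871449] [  83.01058227 -116.13879126] [ 0.13913007 -0.142339    0.63829204]
```

Call:
send_rows(
  series=[
    [[-1.5,0,1],[0,0,0],0],
    [[0,0,0],[0,0,0],0],
    [[16,0,0],[0,0,0],0],
    [[0,10,0],[0,0,0],0],
    [[0,14,0],[0,0,0],0],
    [[0,20,0],[0,0,0],0],
    [[0,20,0],[0,0,0],0],
    [[0,20,0],[0,0,0],0],
  ],
)

```text
clock: 27.1
position: [603.2, -121.7, 14.8]
ee_rot: [-0.022, 1.0, -0.0, 0.0]
contact_force: [-0.3, -1.0, 1.1]
gripper_width: -0.0
grasp_force: 0.3
```

Call:
send_rows(
  series=[
    [[0,20,0],[0,0,0],0],
    [[0,20,0],[0,0,0],0],
    [[0,16,0],[0,0,0],0],
    [[0,12,0],[0,0,0],0],
    [[0,8,0],[0,0,0],0],
    [[0,5,0],[0,0,0],0],
    [[0,3,0],[0,0,0],0],
    [[0,0,0],[0,0,0],0],
  ],
)

```text
clock: 27.9
position: [599.3, -39.5, 14.6]
ee_rot: [-0.021, 1.0, -0.0, -0.0]
contact_force: [-1.1, 0.6, 2.2]
gripper_width: 0.5
grasp_force: 1.1
```

Call:
send_rows(
  series=[
    [[0,2,0],[0,0,0],0],
    [[0,2,0],[0,0,0],0],
    [[0,1,0],[0,0,0],0],
    [[0,0,0],[0,0,0],0],
  ],
)

```text
clock: 28.3
position: [599.0, -34.8, 14.6]
ee_rot: [-0.021, 1.0, -0.0, -0.0]
contact_force: [-2.1, -4.8, 3.2]
gripper_width: -0.2
grasp_force: 2.5
```

Run:
```python
from h import *
s=monitor.read_state();print(s['clock'],s['position'],w2tray(s['position'][:2]),s['contact_force'])
```

```text
28.3 [598.96559074 -34.79058222  14.62786296] [66.63559521 55.89021579] [-2.05237422 -4.80798013  3.20082275]
```

Call:
send_rows(
  series=[
    [[0,-4,0],[0,0,0],0],
    [[0,0,-40],[0,0,0],0],
    [[0,30,-35],[0,0,-0.143],0],
    [[0,0,-45],[0,0,-0.143],0],
    [[0,0,-45],[0,0,-0.143],0],
    [[0,0,-40],[0,0,-0.143],0],
    [[0,0,0],[0,0,-0.143],0],
    [[0,0,0],[0,0,-0.143],0],
  ],
)

```text
clock: 29.1
position: [599.2, -7.3, 221.3]
ee_rot: [-0.438, 0.899, 0.0, 0.003]
contact_force: [-0.8, -0.1, -1.6]
gripper_width: -0.0
grasp_force: 0.0
```

Call:
send_rows(
  series=[
    [[0,0,0],[0,0,-0.143],0],
    [[0,0,0],[0,0,-0.143],0],
    [[0,0,0],[0,0,-0.143],0],
    [[0,0,0],[0,0,-0.143],0],
    [[0,0,0],[0,0,-0.141],0],
    [[-48,0,0],[0,0,0],0],
    [[-48,0,0],[0,0,0],0],
    [[-48,0,0],[0,0,0],0],
  ],
)

```text
clock: 29.9
position: [592.1, 137.5, 219.3]
ee_rot: [0.722, -0.692, -0.0, -0.001]
contact_force: [0.6, -0.5, -0.5]
gripper_width: -0.3
grasp_force: 0.0
```

Call:
send_rows(
  series=[
    [[0,0,0],[0,0,0],0],
    [[0,0,0],[0,0,0],0],
  ],
)

```text
clock: 30.1
position: [591.9, 137.4, 219.0]
ee_rot: [0.723, -0.691, -0.0, -0.0]
contact_force: [-0.1, -0.2, 0.5]
gripper_width: -0.1
grasp_force: 0.0
```

```bash
cat > look.py <<'E'
from h import *
import sys
c=camera_info('wrist');im=get_image('wrist')
o=orth(21,.3,-10,110,20,245,'wrist',c,im);cv2.imwrite('pics/%s.png'%sys.argv[1],o[:,:,::-1])
g=o[:,:,1].astype(float)
# near (bottom) edge and far (top) edge of the white dishes, per column
def edge(col,up):
    p=cv2.blur(g[:,col-3:col+4].mean(1)[:,None],(1,3))[:,0]
    r=range(399,0,-1) if not up else range(20,300)
    for i in r:
        if p[i]>110: return round(110-.3*i,1)
for y in range(236,20,-8):
    k=int((245-y)/.3);print(y,edge(k,0),edge(k,1))
s=monitor.read_state();print(s['clock'],s['position'],w2tray(s['position'][:2]),delta([0,0],0,TY+np.pi)[1])
E
python3 look.py o3
```

```text
236 40.7 97.4
228 40.4 97.1
220 40.1 96.5
212 39.5 96.2
204 39.2 96.2
196 38.6 95.3
188 38.3 95.0
180 38.0 94.7
172 37.1 94.1
164 36.8 93.8
156 36.5 93.2
148 35.9 92.9
140 35.3 92.3
132 35.0 91.7
124 40.4 93.5
116 39.5 96.8
108 38.6 95.6
100 37.4 94.7
92 36.8 93.8
84 35.6 92.9
76 34.7 92.0
68 41.0 91.1
60 39.8 97.4
52 38.6 95.9
44 37.4 95.0
36 35.9 93.8
28 34.7 92.3
30.15 [591.872069   136.22224806 219.14429707] [ 66.91703218 227.04986923] 0.0009
```

View pics/o3.png

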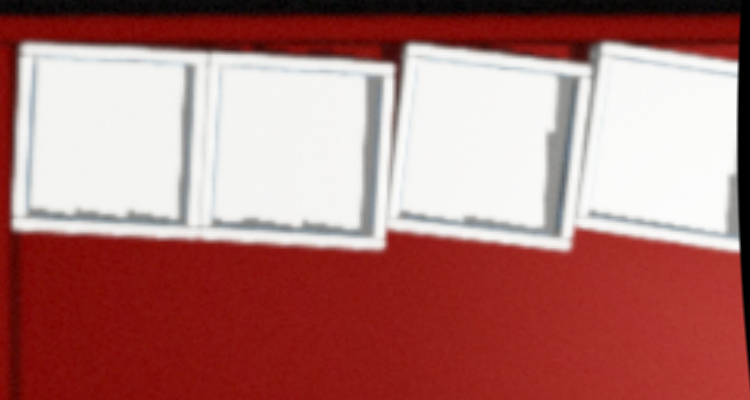

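All four are in line but tilted clockwise: D and A about 0.05 rad, B 0.11, C 0.15. I'll seat each one from outside on its low-y half.

Call:
send_rows(
  series=[
    [[18,24,0],[0,0,0],0],
    [[17,23,30],[0,0,0],0],
    [[0,0,45],[0,0,0],0],
    [[0,0,45],[0,0,0],0],
    [[0,0,45],[0,0,0],0],
    [[0,0,35],[0,0,0],0],
    [[0,0,5],[0,0,0],0],
    [[0,0,0],[0,0,0],0],
  ],
)

```text
clock: 30.95
position: [546.6, 97.5, 14.2]
ee_rot: [0.722, -0.692, -0.0, 0.001]
contact_force: [0.2, 0.7, 0.7]
gripper_width: 0.2
grasp_force: 0.0
```

Call:
send_rows(
  series=[
    [[0,-4,0],[0,0,0],0],
    [[0,-3,0],[0,0,0],0],
    [[0,-2,0],[0,0,0],0],
    [[0,-2,0],[0,0,0],0],
    [[0,-1,0],[0,0,0],0],
    [[0,-1,0],[0,0,0],0],
    [[0,0,0],[0,0,0],0],
  ],
)

```text
clock: 31.65
position: [559.3, 99.0, 14.6]
ee_rot: [0.722, -0.692, -0.0, 0.0]
contact_force: [-0.7, -0.5, 1.4]
gripper_width: 0.1
grasp_force: 1.2
```

Run:
```python
from h import *
s=monitor.read_state();print(s['clock'],s['position'],w2tray(s['position'][:2]),s['contact_force'])
```

```text
31.65 [559.25380935  99.0313007   14.63971116] [ 32.72663024 191.29887144] [-0.6676812  -0.49894411  1.43479158]
```

Call:
send_rows(
  series=[
    [[0,-1,0],[0,0,0],0],
    [[0,-1,0],[0,0,0],0],
    [[0,-1,0],[0,0,0],0],
    [[0,0,0],[0,0,0],0],
  ],
)

```text
clock: 32.05
position: [561.3, 98.6, 14.6]
ee_rot: [0.722, -0.692, -0.001, 0.001]
contact_force: [-4.3, 0.1, 5.2]
gripper_width: 0.1
grasp_force: 3.4
```

Call:
send_rows(
  series=[
    [[0,-1,0],[0,0,0],0],
    [[0,-1,0],[0,0,0],0],
    [[0,-1,0],[0,0,0],0],
    [[0,0,0],[0,0,0],0],
  ],
)

```text
clock: 32.45
position: [562.1, 98.5, 14.6]
ee_rot: [0.722, -0.692, -0.002, 0.003]
contact_force: [-8.9, 1.3, 9.7]
gripper_width: 0.1
grasp_force: 6.5
```

Run:
```python
from h import *
s=monitor.read_state();print(s['clock'],s['position'],w2tray(s['position'][:2]),s['contact_force'])
```

```text
32.45 [562.05522799  98.46536735  14.57067004] [ 35.50106313 190.61275989] [-8.93354836  1.29815131  9.67346169]
```

Call:
send_rows(
  series=[
    [[0,16,0],[0,0,0],0],
    [[27,0,0],[0,0,0],0],
    [[27,0,0],[0,0,0],0],
    [[0,-3,0],[0,0,0],0],
    [[0,-3,0],[0,0,0],0],
    [[0,-3,0],[0,0,0],0],
    [[0,-2,0],[0,0,0],0],
    [[0,-2,0],[0,0,0],0],
  ],
)

```text
clock: 33.25
position: [562.0, 44.9, 14.5]
ee_rot: [0.722, -0.692, -0.002, 0.003]
contact_force: [-9.0, -2.5, 10.9]
gripper_width: 0.1
grasp_force: 6.4
```

Call:
send_rows(
  series=[
    [[0,-1,0],[0,0,0],0],
    [[0,-1,0],[0,0,0],0],
    [[0,-1,0],[0,0,0],0],
    [[0,0,0],[0,0,0],0],
  ],
)

```text
clock: 33.65
position: [563.8, 44.4, 14.5]
ee_rot: [0.722, -0.692, -0.002, 0.004]
contact_force: [-9.9, -3.7, 11.5]
gripper_width: -0.1
grasp_force: 7.7
```

Run:
```python
from h import *
s=monitor.read_state();print(s['clock'],s['position'],w2tray(s['position'][:2]),s['contact_force'])
```

```text
33.65 [563.79684055  44.44809237  14.54877342] [ 34.91363451 136.57060839] [-9.87333198 -3.69782952 11.46287846]
```

Call:
send_rows(
  series=[
    [[0,-1,0],[0,0,0],0],
    [[0,-1,0],[0,0,0],0],
    [[0,0,0],[0,0,0],0],
  ],
)

```text
clock: 33.95
position: [564.4, 44.3, 14.5]
ee_rot: [0.722, -0.692, -0.003, 0.006]
contact_force: [-11.7, -2.5, 14.3]
gripper_width: -0.1
grasp_force: 10.1
```

Call:
send_rows(
  series=[
    [[0,18,0],[0,0,0],0],
    [[28,0,0],[0,0,0],0],
    [[28,0,0],[0,0,0],0],
    [[0,-3,0],[0,0,0],0],
    [[0,-3,0],[0,0,0],0],
    [[0,-3,0],[0,0,0],0],
    [[0,-2,0],[0,0,0],0],
    [[0,-2,0],[0,0,0],0],
  ],
)

```text
clock: 34.75
position: [562.4, -10.9, 14.5]
ee_rot: [0.722, -0.692, -0.003, 0.005]
contact_force: [-12.4, -1.7, 14.6]
gripper_width: -0.3
grasp_force: 9.1
```

Call:
send_rows(
  series=[
    [[0,-2,0],[0,0,0],0],
    [[0,-1,0],[0,0,0],0],
    [[0,-1,0],[0,0,0],0],
    [[0,0,0],[0,0,0],0],
  ],
)

```text
clock: 35.15
position: [565.7, -11.7, 14.5]
ee_rot: [0.722, -0.692, -0.003, 0.006]
contact_force: [-10.1, -6.4, 11.1]
gripper_width: -0.1
grasp_force: 8.9
```

Run:
```python
from h import *
s=monitor.read_state();print(s['clock'],s['position'],w2tray(s['position'][:2]),s['contact_force'])
```

```text
35.15 [565.68933978 -11.72682609  14.52566145] [34.38398678 80.36631594] [-10.10812779  -6.39417072  11.10368873]
```

Call:
send_rows(
  series=[
    [[0,-1,0],[0,0,0],0],
    [[0,-1,0],[0,0,0],0],
    [[0,-1,0],[0,0,0],0],
    [[0,0,0],[0,0,0],0],
  ],
)

```text
clock: 35.55
position: [566.8, -11.6, 14.5]
ee_rot: [0.722, -0.692, -0.005, 0.007]
contact_force: [-15.6, -4.3, 16.7]
gripper_width: -0.1
grasp_force: 12.3
```

Call:
send_rows(
  series=[
    [[0,20,0],[0,0,0],0],
    [[27,0,0],[0,0,0],0],
    [[27,0,0],[0,0,0],0],
    [[0,-3,0],[0,0,0],0],
    [[0,-3,0],[0,0,0],0],
    [[0,-3,0],[0,0,0],0],
    [[0,-3,0],[0,0,0],0],
    [[0,-2,0],[0,0,0],0],
  ],
)

```text
clock: 36.35
position: [564.2, -64.6, 14.4]
ee_rot: [0.722, -0.692, -0.005, 0.006]
contact_force: [-16.8, -1.4, 17.8]
gripper_width: 0.0
grasp_force: 9.8
```

Call:
send_rows(
  series=[
    [[0,-2,0],[0,0,0],0],
    [[0,-1,0],[0,0,0],0],
    [[0,-1,0],[0,0,0],0],
    [[0,-1,0],[0,0,0],0],
    [[0,0,0],[0,0,0],0],
  ],
)

```text
clock: 36.85
position: [565.3, -65.1, 14.4]
ee_rot: [0.722, -0.692, -0.007, 0.009]
contact_force: [-20.9, -2.9, 22.4]
gripper_width: -0.2
grasp_force: 13.1
```

Run:
```python
from h import *
s=monitor.read_state();print(s['clock'],s['position'],w2tray(s['position'][:2]),s['contact_force'])
```

```text
36.85 [565.33424882 -65.14100232  14.43850357] [31.72778727 27.01704306] [-20.92756922  -2.9152878   22.415233  ]
```

Call:
send_rows(
  series=[
    [[0,0,-1],[0,0,0],0],
    [[0,0,-1],[0,0,0],0],
    [[0,0,0],[0,0,0],0],
  ],
)

```text
clock: 37.15
position: [569.2, -64.8, 14.8]
ee_rot: [0.722, -0.692, -0.005, 0.006]
contact_force: [-10.1, -4.3, 5.1]
gripper_width: 0.1
grasp_force: 5.0
```

Call:
send_rows(
  series=[
    [[0,0,-1],[0,0,0],0],
    [[0,0,-1],[0,0,0],0],
    [[0,0,0],[0,0,0],0],
  ],
)

```text
clock: 37.45
position: [569.1, -64.7, 16.1]
ee_rot: [0.722, -0.692, -0.005, 0.006]
contact_force: [-7.6, -4.3, -0.3]
gripper_width: -0.3
grasp_force: 4.2
```

Run:
```python
from h import *
s=monitor.read_state();print(s['clock'],s['position'],w2tray(s['position'][:2]),s['contact_force'])
```

```text
37.45 [569.13406377 -64.68364817  16.0736872 ] [35.54377933 27.31025116] [-7.55507575 -4.29029231 -0.26193443]
```

Call:
send_rows(
  series=[
    [[0,14,0],[0,0,0],0],
    [[38,0,0],[0,0,0],0],
    [[0,-25,0],[0,0,0],0],
    [[0,-29,0],[0,0,0],0],
    [[-3,0,0],[0,0,0],0],
    [[-3,0,0],[0,0,0],0],
    [[-3,0,0],[0,0,0],0],
    [[0,0,0],[0,0,0],0],
  ],
)

```text
clock: 38.25
position: [616.0, -90.6, 18.5]
ee_rot: [0.723, -0.691, -0.0, 0.0]
contact_force: [-0.1, -0.5, 0.4]
gripper_width: -0.2
grasp_force: 0.0
```

Call:
send_rows(
  series=[
    [[-1,0,0],[0,0,0],0],
    [[-1,0,0],[0,0,0],0],
    [[-1,0,0],[0,0,0],0],
    [[0,0,0],[0,0,0],0],
  ],
)

```text
clock: 38.65
position: [616.5, -88.6, 18.6]
ee_rot: [0.722, -0.692, 0.0, -0.0]
contact_force: [0.2, 0.7, -0.2]
gripper_width: -0.1
grasp_force: 0.0
```

Run:
```python
from h import *
s=monitor.read_state();print(s['clock'],s['position'],w2tray(s['position'][:2]),s['contact_force'])
```

```text
38.65 [616.50520863 -88.63901494  18.64502843] [81.83877577  1.33606652] [ 0.15226658  0.67627295 -0.18108278]
```

Call:
send_rows(
  series=[
    [[0,4,3],[0,0,0],0],
    [[0,0,0],[0,0,0],0],
    [[-1,0,0],[0,0,0],0],
    [[-1,0,0],[0,0,0],0],
    [[-1,0,0],[0,0,0],0],
    [[0,0,0],[0,0,0],0],
  ],
)

```text
clock: 39.25
position: [611.9, -85.9, 15.3]
ee_rot: [0.722, -0.692, -0.0, 0.0]
contact_force: [-1.7, -2.3, -0.1]
gripper_width: 0.1
grasp_force: 0.7
```

Call:
send_rows(
  series=[
    [[-1,0,0],[0,0,0],0],
    [[-1,0,0],[0,0,0],0],
    [[0,0,0],[0,0,0],0],
  ],
)

```text
clock: 39.55
position: [612.0, -85.6, 15.5]
ee_rot: [0.722, -0.692, 0.0, 0.001]
contact_force: [-0.3, -8.6, -0.1]
gripper_width: 0.3
grasp_force: 4.2
```

Call:
send_rows(
  series=[
    [[-1,0,0],[0,0,0],0],
    [[-1,0,0],[0,0,0],0],
    [[0,0,0],[0,0,0],0],
  ],
)

```text
clock: 39.85
position: [611.9, -85.4, 15.8]
ee_rot: [0.722, -0.692, 0.001, 0.002]
contact_force: [-0.1, -15.9, -0.3]
gripper_width: -0.1
grasp_force: 7.5
```

Run:
```python
from h import *
s=monitor.read_state();print(s['clock'],s['position'],w2tray(s['position'][:2]),s['contact_force'])
```

```text
39.85 [611.94308392 -85.39315787  15.83345177] [77.42074086  4.775476  ] [ -0.14540854 -15.88788804  -0.34710285]
```

Row length now matches 4 x 56 mm. I'll look with edge profiles only.

Call:
send_rows(
  series=[
    [[10,0,0],[0,0,0],0],
    [[0,0,-48],[0,0,0],0],
    [[0,0,-48],[0,0,0],0],
    [[-30,0,-38],[0,0,0],0],
    [[-40,2,-28],[0,0,0],0],
    [[-40,3,-28],[0,0,0],0],
    [[-49,5,0],[0,0,0],0],
    [[-49,0,0],[0,0,0],0],
  ],
)

```text
clock: 40.65
position: [593.8, 117.9, 207.6]
ee_rot: [0.722, -0.692, 0.0, -0.002]
contact_force: [1.0, 0.2, -0.5]
gripper_width: -0.0
grasp_force: 0.0
```

Call:
send_rows(
  series=[
    [[-10,0,0],[0,0,0],0],
    [[0,0,0],[0,0,0],0],
    [[0,0,0],[0,0,0],0],
  ],
)

```text
clock: 40.95
position: [593.3, 125.2, 205.4]
ee_rot: [0.722, -0.692, -0.0, 0.0]
contact_force: [0.3, -0.9, 0.7]
gripper_width: 0.0
grasp_force: 0.0
```

```bash
python3 look.py o4
```

```text
236 41.0 97.4
228 41.0 97.7
220 41.0 97.7
212 40.7 97.4
204 41.0 97.4
196 41.0 97.7
188 41.0 97.7
180 40.7 97.4
172 40.7 97.4
164 41.0 97.7
156 41.0 97.7
148 41.0 97.7
140 41.0 97.4
132 40.7 97.4
124 41.0 97.7
116 41.0 97.7
108 41.0 97.7
100 41.0 97.7
92 41.0 97.7
84 41.0 97.7
76 41.0 97.7
68 41.0 97.7
60 41.0 97.7
52 41.0 97.7
44 41.0 97.7
36 41.0 97.7
28 41.0 97.7
41.0 [593.39781392 124.63443389 205.41659711] [ 67.94208002 215.40707696] -0.0011
```

The row is straight, flush and tight. Now the cakes, starting with a closer look at the box.

```bash
cat >> h.py <<'E'
BC=np.array([459.2,266.2]);BY=-0.0917
def box2w(p): return rot(BY)@np.array(p,float)+BC
E
python3 - <<'E'
from h import *
print(delta(box2w([0,-10]),150,BY+np.pi))
E
```

```text
(array([-137.2,  129.5,   55.4]), np.float64(0.1337))
```

Call:
send_rows(
  series=[
    [[-28,26,5],[0,0,0],34],
    [[-28,26,10],[0,0,0],34],
    [[-27,26,10],[0,0,0],34],
    [[-27,26,10],[0,0,0],34],
    [[-27,25,20],[0,0,0.134],34],
    [[0,0,0],[0,0,0],34],
    [[0,0,0],[0,0,0],34],
    [[0,0,0],[0,0,0],34],
  ],
)

```text
clock: 41.8
position: [459.8, 256.1, 151.1]
ee_rot: [-0.674, 0.739, -0.0, 0.001]
contact_force: [-0.5, -0.2, 0.4]
gripper_width: 34.0
grasp_force: 0.0
```

```bash
cat > cakes.py <<'E'
from h import *
import json
s=monitor.read_state();print(s['clock'],s['position'].round(1),s['gripper_width'],s['contact_force'].round(1))
c=camera_info('wrist');im=get_image('wrist');cv2.imwrite('pics/wb.png',im[:,:,::-1])
xs=np.arange(85,-85,-.4);ys=np.arange(65,-65,-.4);Y,X=np.meshgrid(ys,xs)
w=np.stack([X,Y],-1).reshape(-1,2)@rot(BY).T+BC
p=proj(np.c_[w,np.full(len(w),36.)],'wrist',c).astype(np.float32).reshape(X.shape+(2,))
o=cv2.remap(im,p[...,0],p[...,1],cv2.INTER_LINEAR)
h=cv2.cvtColor(o,cv2.COLOR_RGB2HSV);m=((h[...,1]>150)&(h[...,2]>60)).astype(np.uint8)
m=cv2.morphologyEx(m,cv2.MORPH_OPEN,np.ones((7,7)))
n,l,st,ce=cv2.connectedComponentsWithStats(m)
for i in range(1,n):
    if st[i,4]>400:
        q=cv2.findContours((l==i).astype(np.uint8),0,2)[0][0];r=cv2.minAreaRect(q)
        print('box xy',(85-.4*r[0][1]).__round__(1),(65-.4*r[0][0]).__round__(1),'size',np.round(np.array(r[1])*.4,1),round(r[2],1),'hue',int(np.median(h[...,0][l==i])))
cv2.imwrite('pics/ob.png',o[:,:,::-1])
E
python3 cakes.py
```

```text
41.8 [459.8 256.1 151.1] 34.02616765268877 [-0.5 -0.2  0.4]
box xy 51.0 10.4 size [25.2 22.4] -0.0 hue 27
box xy 51.6 -28.4 size [20.4 21.2] 90.0 hue 71
box xy 16.6 44.2 size [31.2 10.4] 90.0 hue 27
box xy 2.4 10.8 size [21.2 25.2] 90.0 hue 16
box xy 2.4 -28.2 size [18.8 21.6] 90.0 hue 113
box xy -46.2 -28.0 size [22.4 23.6] 90.0 hue 179
box xy -46.0 10.8 size [19.6 22.8] 90.0 hue 148
```

View pics/wb.png

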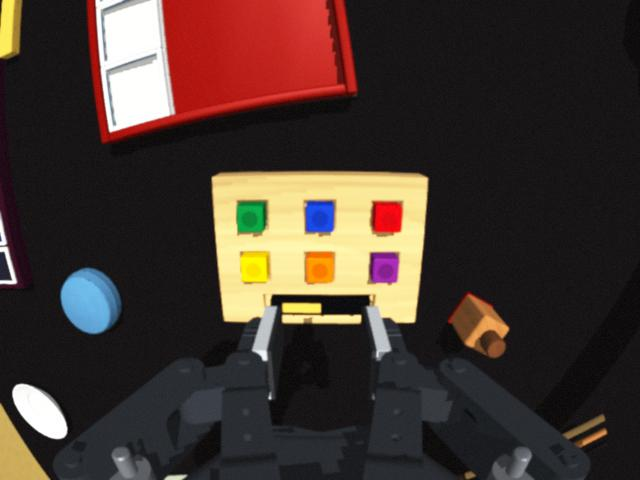

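Cakes are at pixel (250,216) green, (320,216) blue, (387,216) red, (254,267) yellow, (319,267) orange and (384,267) purple. The wrist view puts the box about 2.4 mm further out in x, matching the contact-measured rim, so I correct for that.

```bash
sed -i 's/^BC=.*/BC=np.array([461.7,266.6]);BY=-0.0917/' h.py
python3 - <<'E'
from h import *
print('now',((pose()[0][:2]-BC)@rot(BY)).round(1),delta(box2w([50,-30]),60,BY+np.pi))
for y in(212,156,100,44):
    b=(tray2w([66.5,y])-BC)@rot(BY);print(y,b.round(1))
E
```

```text
now [ -0.9 -10.6] (array([ 19.4, -50.8,  91.2]), np.float64(-0.0009))
212 [ 143.2 -132.9]
156 [ 150.7 -188.4]
100 [ 158.2 -243.9]
44 [ 165.8 -299.4]
```

Call:
send_rows(
  series=[
    [[9.7,-25.4,20],[0,0,0],34],
    [[9.7,-25.4,25],[0,0,0],34],
    [[0,0,40],[0,0,0],34],
    [[0,0,6],[0,0,0],34],
    [[0,0,0],[0,0,0],34],
    [[0,0,0],[0,0,0],34],
  ],
)

```text
clock: 42.45
position: [508.6, 233.5, 61.3]
ee_rot: [-0.674, 0.738, -0.0, 0.001]
contact_force: [-0.8, 0.7, 1.4]
gripper_width: 34.2
grasp_force: 0.0
```

```bash
python3 cakes.py; python3 -c "
from h import *
print(delta(box2w([50,-30]),27.5,BY+np.pi))"
```

```text
42.45 [508.6 233.5  61.3] 34.22108324959977 [-0.8  0.7  1.4]
box xy 50.0 8.2 size [20.4 28. ] 90.0 hue 23
box xy 50.4 -30.4 size [18.8 23.6] 90.0 hue 71
box xy 24.0 41.8 size [12.4  8.8] 90.0 hue 22
box xy 1.8 -30.4 size [21.6 24.4] 90.0 hue 114
box xy -3.5 5.1 size [13.1 26.7] 69.0 hue 14
box xy -46.4 -30.2 size [26.  25.6] 90.0 hue 179
box xy -46.4 8.4 size [23.6 25.2] 90.0 hue 148
(array([ 1.7, -0.2, 34.1]), np.float64(0.0013))
```

View pics/wb.png

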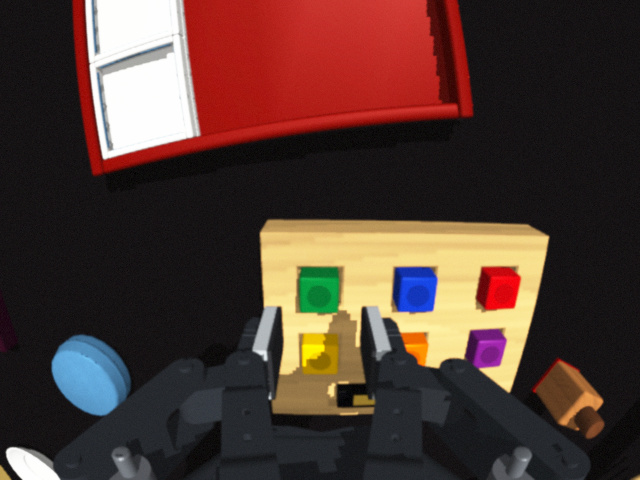

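Green at (320,290) sits centred between the fingers. I'll descend and grip.

Call:
send_rows(
  series=[
    [[1.5,0,24],[0,0,0],34],
    [[0,0,10],[0,0,0],34],
    [[0,0,0],[0,0,0],34],
    [[0,0,0],[0,0,0],15],
    [[0,0,0],[0,0,0],15],
    [[0,0,0],[0,0,0],15],
    [[0,0,0],[0,0,0],15],
    [[0,0,-6],[0,0,0],15],
  ],
)

```text
clock: 43.3
position: [507.9, 231.8, 31.6]
ee_rot: [-0.674, 0.738, -0.0, 0.001]
contact_force: [3.2, -0.1, -1.1]
gripper_width: 17.9
grasp_force: 60.0
```

Call:
send_rows(
  series=[
    [[0,0,-20],[0,0,0],15],
    [[0,0,-16],[0,0,0],15],
    [[0,0,0],[0,0,0],15],
    [[0,0,0],[0,0,0],15],
  ],
)

```text
clock: 43.7
position: [506.7, 231.2, 67.3]
ee_rot: [-0.674, 0.739, 0.0, -0.0]
contact_force: [-0.0, -0.7, -0.5]
gripper_width: 18.4
grasp_force: 60.3
```

Run:
```python
from h import *
s=monitor.read_state();print(s['clock'],s['position'],s['gripper_width'],s['grasp_force'])
for y in(212,156,100,44): print(y,delta(tray2w([66.5,y]),22,BY+np.pi))
```

```text
43.7 [506.66195717 231.18440014  67.26245044] 18.401658035566438 60.34960627555847
212 (array([101.7, -95.2,  45.2]), np.float64(0.0002))
156 (array([ 157.2, -102.7,   45.2]), np.float64(0.0002))
100 (array([ 212.7, -110.2,   45.2]), np.float64(0.0002))
44 (array([ 268.2, -117.7,   45.2]), np.float64(0.0002))
```

Call:
send_rows(
  series=[
    [[44.7,-19.6,0],[0,0,0],15],
    [[44.7,-19.6,0],[0,0,0],15],
    [[44.7,-19.6,0],[0,0,0],15],
    [[44.7,-19.6,0],[0,0,0],15],
    [[44.7,-19.6,0],[0,0,0],15],
    [[44.7,-19.7,0],[0,0,0],15],
    [[0,0,0],[0,0,0],15],
    [[0,0,20],[0,0,0],15],
  ],
)

```text
clock: 44.5
position: [601.4, -48.0, 48.1]
ee_rot: [-0.673, 0.74, -0.001, 0.001]
contact_force: [0.9, 1.0, -0.8]
gripper_width: 18.1
grasp_force: 60.4
```

Run:
```python
from h import *
s=monitor.read_state();print(s['clock'],s['position'],s['gripper_width'],s['grasp_force'])
print(delta(tray2w([66.5,44]),22,BY+np.pi))
```

```text
44.5 [601.39000191 -48.0311715   48.1326997 ] 18.10469273313633 60.35264611244202
(array([-1.1,  2.2, 26.1]), np.float64(-0.0024))
```

Call:
send_rows(
  series=[
    [[0,1,14],[0,0,0],15],
    [[0,0,7],[0,0,0],15],
    [[0,0,2],[0,0,0],15],
    [[0,0,0],[0,0,0],15],
    [[0,0,0],[0,0,0],15],
  ],
)

```text
clock: 45.0
position: [599.6, -45.9, 25.0]
ee_rot: [-0.674, 0.738, -0.0, 0.0]
contact_force: [-0.2, 0.8, -0.9]
gripper_width: 17.9
grasp_force: 60.4
```

Call:
send_rows(
  series=[
    [[0,0,1],[0,0,0],15],
    [[0,0,0],[0,0,0],15],
  ],
)

```text
clock: 45.2
position: [599.3, -46.1, 24.0]
ee_rot: [-0.674, 0.739, -0.0, 0.0]
contact_force: [-0.1, 0.5, -0.4]
gripper_width: 18.0
grasp_force: 60.4
```

Call:
send_rows(
  series=[
    [[0,0,1],[0,0,0],15],
    [[0,0,1],[0,0,0],15],
    [[0,0,0],[0,0,0],15],
    [[0,0,0],[0,0,0],15],
  ],
)

```text
clock: 45.6
position: [599.1, -46.3, 21.5]
ee_rot: [-0.674, 0.739, 0.0, -0.0]
contact_force: [0.1, -0.1, -0.6]
gripper_width: 17.9
grasp_force: 60.4
```

Call:
send_rows(
  series=[
    [[0,0,0.5],[0,0,0],15],
    [[0,0,0],[0,0,0],15],
    [[0,0,0],[0,0,0],20],
    [[0,0,0],[0,0,0],24],
    [[0,0,0],[0,0,0],26],
    [[0,0,-3],[0,0,0],26],
    [[0,0,-15],[0,0,0],26],
    [[0,0,-25],[0,0,0],34],
  ],
)

```text
clock: 46.4
position: [597.8, -46.4, 63.0]
ee_rot: [-0.674, 0.739, 0.001, -0.002]
contact_force: [0.2, -0.4, -0.4]
gripper_width: 33.6
grasp_force: 0.0
```

Run:
```python
from h import *
s=monitor.read_state();print(s['clock'],s['position'],s['gripper_width'],s['contact_force'])
print(delta(box2w([50,10]),70,BY+np.pi))
c=camera_info('wrist');im=get_image('wrist')
o=orth(28,.4,-10,110,0,245,'wrist',c,im);cv2.imwrite('pics/oc1.png',o[:,:,::-1])
h=cv2.cvtColor(o,cv2.COLOR_RGB2HSV);m=((h[...,1]>150)&(h[...,2]>60)&(h[...,0]>50)&(h[...,0]<90)).astype(np.uint8)
n,l,st,ce=cv2.connectedComponentsWithStats(m)
for i in range(1,n):
    if st[i,4]>200:print('green',110-.4*ce[i][1],245-.4*ce[i][0],st[i])
```

```text
46.4 [597.7868638  -46.38777834  63.03320634] 33.629955407794235 [ 0.22270569 -0.37580925 -0.44645439]
(array([-309.3,  114.1,   -6.8]), np.float64(0.0004))
green 65.89803921568628 45.72285204991087 [ 467   84   64   52 2805]
```

Call:
send_rows(
  series=[
    [[-44.2,16.3,-1],[0,0,0],34],
    [[-44.2,16.3,-1],[0,0,0],34],
    [[-44.2,16.3,-1],[0,0,0],34],
    [[-44.2,16.3,0],[0,0,0],34],
    [[-44.2,16.3,0],[0,0,0],34],
    [[-44.2,16.3,0],[0,0,0],34],
    [[-44.1,16.3,0],[0,0,0],34],
    [[0,0,0],[0,0,0],34],
  ],
)

```text
clock: 47.25
position: [513.1, 277.6, 67.7]
ee_rot: [-0.677, 0.736, -0.0, 0.002]
contact_force: [0.5, -0.4, -0.4]
gripper_width: 33.7
grasp_force: 0.0
```

Run:
```python
from h import *
print(monitor.read_state()['position'],delta(box2w([50,10]),27.5,BY+np.pi))
```

```text
[513.09478216 277.59698846  67.72057557] (array([ 5.8,  0.3, 40.2]), np.float64(0.0076))
```

Call:
send_rows(
  series=[
    [[0,0,15],[0,0,0],34],
    [[0,0,0],[0,0,0],34],
    [[0,0,0],[0,0,0],34],
  ],
)

```text
clock: 47.55
position: [513.6, 271.7, 52.1]
ee_rot: [-0.674, 0.739, -0.0, -0.0]
contact_force: [0.4, -0.2, 0.6]
gripper_width: 34.2
grasp_force: 0.0
```

Run:
```python
from h import *
print(monitor.read_state()['position'],delta(box2w([50,10]),27.5,BY+np.pi))
```

```text
[513.60211467 271.65505857  52.07091013] (array([-0.2,  1.2, 24.6]), np.float64(0.0004))
```

Call:
send_rows(
  series=[
    [[0,1,18],[0,0,0],34],
    [[0,0,6.5],[0,0,0],34],
    [[0,0,0],[0,0,0],34],
    [[0,0,0],[0,0,0],15],
    [[0,0,0],[0,0,0],15],
    [[0,0,0],[0,0,0],15],
    [[0,0,0],[0,0,0],15],
    [[0,0,-6],[0,0,0],15],
  ],
)

```text
clock: 48.35
position: [512.1, 271.9, 33.2]
ee_rot: [-0.674, 0.739, 0.0, -0.001]
contact_force: [0.5, -0.4, -0.1]
gripper_width: 17.8
grasp_force: 59.5
```

Call:
send_rows(
  series=[
    [[0,0,-20],[0,0,0],15],
    [[0,0,-16],[0,0,0],15],
    [[42.3,-18,0],[0,0,0],15],
    [[42.3,-18,0],[0,0,0],15],
    [[42.3,-18,0],[0,0,0],15],
    [[42.3,-18,0],[0,0,0],15],
    [[42.3,-18,0],[0,0,0],15],
    [[42.4,-18.2,0],[0,0,0],15],
  ],
)

```text
clock: 49.15
position: [597.5, 7.9, 69.9]
ee_rot: [-0.674, 0.738, 0.0, 0.0]
contact_force: [0.6, 0.5, 0.4]
gripper_width: 18.0
grasp_force: 59.7
```

Call:
send_rows(
  series=[
    [[0,0,0],[0,0,0],15],
    [[0,0,10],[0,0,0],15],
    [[0,0,10],[0,0,0],15],
    [[0,0,0],[0,0,0],15],
  ],
)

```text
clock: 49.55
position: [595.4, 10.5, 47.3]
ee_rot: [-0.675, 0.738, 0.001, -0.002]
contact_force: [-0.4, 1.0, -0.2]
gripper_width: 17.9
grasp_force: 59.7
```

Run:
```python
from h import *
s=monitor.read_state();print(s['position'],s['gripper_width'],s['grasp_force'],delta(tray2w([66.5,100]),21.5,BY+np.pi))
```

```text
[595.38216285  10.54002848  47.31338321] 17.891120893428965 59.669421315193176 (array([ 1.1, -1.8, 25.8]), np.float64(0.0021))
```

Call:
send_rows(
  series=[
    [[1,-1.5,14],[0,0,0],15],
    [[0,0,8],[0,0,0],15],
    [[0,0,2],[0,0,0],15],
    [[0,0,1],[0,0,0],15],
    [[0,0,0],[0,0,0],15],
    [[0,0,0],[0,0,0],15],
  ],
)

```text
clock: 50.15
position: [599.0, 8.5, 24.9]
ee_rot: [-0.674, 0.739, -0.0, 0.0]
contact_force: [0.3, -0.8, -0.0]
gripper_width: 18.0
grasp_force: 59.7
```

Call:
send_rows(
  series=[
    [[0,0,0],[0,0,0],20],
    [[0,0,0],[0,0,0],24],
    [[0,0,0],[0,0,0],26],
    [[0,0,-3],[0,0,0],26],
    [[0,0,-15],[0,0,0],26],
    [[0,0,-25],[0,0,0],34],
    [[0,0,0],[0,0,0],34],
  ],
)

```text
clock: 50.85
position: [601.2, 8.8, 71.2]
ee_rot: [-0.675, 0.738, -0.002, 0.003]
contact_force: [0.4, 0.0, 0.8]
gripper_width: 33.8
grasp_force: 0.0
```

```bash
cat > see.py <<'E'
from h import *
s=monitor.read_state();print(s['clock'],s['position'],s['gripper_width'])
c=camera_info('wrist');im=get_image('wrist')
o=orth(28,.4,-10,110,0,245,'wrist',c,im);cv2.imwrite('pics/oc.png',o[:,:,::-1])
h=cv2.cvtColor(o,cv2.COLOR_RGB2HSV)
for nm,a,b in(('yel',20,35),('green',50,90),('blue',100,125),('purple',135,160)):
    m=((h[...,1]>110)&(h[...,2]>60)&(h[...,0]>a)&(h[...,0]<b)).astype(np.uint8)
    n,l,st,ce=cv2.connectedComponentsWithStats(m)
    for i in range(1,n):
        if st[i,4]>200:print(nm,110-.4*ce[i][1],245-.4*ce[i][0],st[i,2:4]*.4)
E
python3 see.py; python3 -c "
from h import *
print(delta(box2w([0,-30]),66,BY+np.pi))"
```

```text
50.85 [601.22490077   8.8490689   71.23477046] 33.84033631387809
yel 67.69252669039145 99.04270462633451 [26.8 22. ]
green 65.91267024349979 46.99455220800658 [22.  21.2]
(array([-214.3,  161.1,    3.2]), np.float64(0.0009))
```

Call:
send_rows(
  series=[
    [[-35.7,26.9,0],[0,0,0],34],
    [[-35.7,26.9,0],[0,0,0],34],
    [[-35.7,26.9,0],[0,0,0],34],
    [[-35.7,26.8,0],[0,0,0],34],
    [[-35.7,26.8,0],[0,0,0],34],
    [[-35.8,26.8,3],[0,0,0],34],
    [[0,0,0],[0,0,0],34],
    [[0,0,10],[0,0,0],34],
  ],
)

```text
clock: 51.7
position: [457.6, 237.9, 54.8]
ee_rot: [-0.675, 0.738, -0.0, 0.001]
contact_force: [1.3, -0.2, 0.8]
gripper_width: 33.8
grasp_force: 0.0
```

Call:
send_rows(
  series=[
    [[0,0,0],[0,0,0],34],
    [[0,0,0],[0,0,0],34],
  ],
)

```text
clock: 51.9
position: [457.8, 235.1, 53.7]
ee_rot: [-0.673, 0.739, -0.0, -0.001]
contact_force: [0.2, 0.0, -0.7]
gripper_width: 34.1
grasp_force: 0.0
```

Run:
```python
from h import *
print(monitor.read_state()['position'],delta(box2w([0,-30]),27.5,BY+np.pi))
```

```text
[457.81842682 235.07256699  53.71517357] (array([-1.8, -1. , 26.2]), np.float64(-0.0013))
```

Call:
send_rows(
  series=[
    [[-1,-1,18],[0,0,0],34],
    [[0,0,8],[0,0,0],34],
    [[0,0,0],[0,0,0],34],
    [[0,0,0],[0,0,0],15],
    [[0,0,0],[0,0,0],15],
    [[0,0,0],[0,0,0],15],
    [[0,0,0],[0,0,0],15],
    [[0,0,-6],[0,0,0],15],
  ],
)

```text
clock: 52.7
position: [458.4, 237.1, 34.3]
ee_rot: [-0.674, 0.739, 0.0, -0.001]
contact_force: [0.8, 0.4, 0.3]
gripper_width: 17.8
grasp_force: 59.0
```

Call:
send_rows(
  series=[
    [[0,0,-20],[0,0,0],15],
    [[0,0,-16],[0,0,0],15],
    [[31.7,-30.1,0],[0,0,0],15],
    [[31.7,-30.1,0],[0,0,0],15],
    [[31.7,-30.1,0],[0,0,0],15],
    [[31.7,-30.1,0],[0,0,0],15],
    [[31.6,-30.3,0],[0,0,0],15],
    [[0,0,0],[0,0,0],15],
  ],
)

```text
clock: 53.5
position: [597.2, 62.4, 70.9]
ee_rot: [-0.672, 0.74, -0.001, 0.001]
contact_force: [0.0, 0.1, 0.1]
gripper_width: 17.8
grasp_force: 59.3
```

Call:
send_rows(
  series=[
    [[0,0,0],[0,0,0],15],
    [[0,0,10],[0,0,0],15],
    [[0,0,10],[0,0,0],15],
    [[0,0,0],[0,0,0],15],
    [[0,0,0],[0,0,0],15],
  ],
)

```text
clock: 54.0
position: [593.8, 66.6, 50.0]
ee_rot: [-0.675, 0.738, 0.0, -0.001]
contact_force: [0.2, -0.2, -0.1]
gripper_width: 17.9
grasp_force: 59.3
```

Run:
```python
from h import *
s=monitor.read_state();print(s['position'],s['gripper_width'],s['grasp_force'],delta(tray2w([66.5,156]),21.5,BY+np.pi))
```

```text
[593.81975905  66.60841649  49.96088222] 17.89626960227874 59.276209473609924 (array([ 1.3, -0.9, 28.5]), np.float64(0.0022))
```

Call:
send_rows(
  series=[
    [[1,-1,14],[0,0,0],15],
    [[0,0,9],[0,0,0],15],
    [[0,0,3],[0,0,0],15],
    [[0,0,2],[0,0,0],15],
    [[0,0,0],[0,0,0],15],
    [[0,0,0],[0,0,0],15],
  ],
)

```text
clock: 54.6
position: [594.6, 64.6, 22.9]
ee_rot: [-0.674, 0.739, 0.0, -0.001]
contact_force: [-2.9, 0.4, 5.3]
gripper_width: 17.8
grasp_force: 59.8
```

Call:
send_rows(
  series=[
    [[0,0,0],[0,0,0],20],
    [[0,0,0],[0,0,0],24],
    [[0,0,0],[0,0,0],26],
    [[0,0,-3],[0,0,0],26],
    [[0,0,-15],[0,0,0],26],
    [[0,0,-25],[0,0,0],34],
    [[0,0,0],[0,0,0],34],
  ],
)

```text
clock: 55.3
position: [597.9, 65.5, 69.1]
ee_rot: [-0.675, 0.738, -0.002, 0.003]
contact_force: [1.1, 0.9, 0.2]
gripper_width: 34.1
grasp_force: 0.0
```

```bash
python3 see.py; python3 -c "
from h import *
print(delta(box2w([0,10]),66,BY+np.pi))"
```

```text
55.3 [597.93666687  65.52602764  69.06262149] 34.14807744304383
yel 67.9106976744186 100.82744186046511 [22.4 22. ]
green 65.83200692041522 47.61574394463668 [22.  21.2]
blue 66.70247823174816 156.06563965170795 [26.4 21.6]
(array([-198.2,  152.7,    1.2]), np.float64(0.0009))
```

Call:
send_rows(
  series=[
    [[-33,25.5,0],[0,0,0],34],
    [[-33,25.5,0],[0,0,0],34],
    [[-33,25.5,0],[0,0,0],34],
    [[-33,25.5,0],[0,0,0],34],
    [[-33,25.4,0],[0,0,0],34],
    [[-33.2,25.3,1],[0,0,0],34],
    [[0,0,0],[0,0,0],34],
    [[0,0,10],[0,0,0],34],
  ],
)

```text
clock: 56.15
position: [461.2, 277.4, 54.8]
ee_rot: [-0.675, 0.738, 0.0, 0.001]
contact_force: [-0.4, 0.3, -0.9]
gripper_width: 33.9
grasp_force: 0.0
```

Call:
send_rows(
  series=[
    [[0,0,0],[0,0,0],34],
    [[0,0,0],[0,0,0],34],
    [[0,0,0],[0,0,0],34],
  ],
)

```text
clock: 56.45
position: [461.8, 275.1, 54.3]
ee_rot: [-0.674, 0.739, -0.0, -0.0]
contact_force: [-0.4, -0.4, -0.4]
gripper_width: 33.9
grasp_force: 0.0
```

Run:
```python
from h import *
print(monitor.read_state()['position'],delta(box2w([0,10]),27.5,BY+np.pi))
```

```text
[461.82416486 275.11888104  54.25282988] (array([-1.5, -0.7, 26.8]), np.float64(-0.0011))
```

Call:
send_rows(
  series=[
    [[-1,0,18],[0,0,0],34],
    [[0,0,8.5],[0,0,0],34],
    [[0,0,0],[0,0,0],34],
    [[0,0,0],[0,0,0],15],
    [[0,0,0],[0,0,0],15],
    [[0,0,0],[0,0,0],15],
    [[0,0,0],[0,0,0],15],
    [[0,0,-6],[0,0,0],15],
  ],
)

```text
clock: 57.25
position: [462.0, 277.4, 34.1]
ee_rot: [-0.674, 0.738, -0.0, 0.001]
contact_force: [4.2, -0.8, -1.4]
gripper_width: 17.9
grasp_force: 59.8
```

Call:
send_rows(
  series=[
    [[0,0,-20],[0,0,0],15],
    [[0,0,-16],[0,0,0],15],
    [[28.6,-28.6,0],[0,0,0],15],
    [[28.6,-28.6,0],[0,0,0],15],
    [[28.6,-28.6,0],[0,0,0],15],
    [[28.6,-28.7,0],[0,0,0],15],
    [[28.5,-28.7,0],[0,0,0],15],
    [[0,0,0],[0,0,0],15],
  ],
)

```text
clock: 58.05
position: [592.8, 118.7, 70.1]
ee_rot: [-0.672, 0.74, -0.0, 0.0]
contact_force: [-1.0, -0.7, -1.0]
gripper_width: 18.0
grasp_force: 60.2
```

Call:
send_rows(
  series=[
    [[0,0,0],[0,0,0],15],
    [[0,0,10],[0,0,0],15],
    [[0,0,10],[0,0,0],15],
    [[0,0,0],[0,0,0],15],
    [[0,0,0],[0,0,0],15],
  ],
)

```text
clock: 58.55
position: [590.3, 122.4, 49.4]
ee_rot: [-0.675, 0.738, 0.0, -0.001]
contact_force: [0.0, 0.1, -0.6]
gripper_width: 17.8
grasp_force: 60.2
```

Run:
```python
from h import *
s=monitor.read_state();print(s['position'],s['gripper_width'],s['grasp_force'],delta(tray2w([66.5,212]),21.5,BY+np.pi))
```

```text
[590.34336612 122.36871981  49.41725843] 17.767758153878283 60.187965631484985 (array([ 1. , -1.9, 27.9]), np.float64(0.0021))
```

Call:
send_rows(
  series=[
    [[1,-1.5,14],[0,0,0],15],
    [[0,0,9],[0,0,0],15],
    [[0,0,2.5],[0,0,0],15],
    [[0,0,1],[0,0,0],15],
    [[0,0,0],[0,0,0],15],
    [[0,0,0],[0,0,0],15],
  ],
)

```text
clock: 59.15
position: [592.7, 120.8, 23.8]
ee_rot: [-0.674, 0.739, -0.0, 0.0]
contact_force: [-0.7, -0.5, -0.7]
gripper_width: 18.1
grasp_force: 60.2
```

Call:
send_rows(
  series=[
    [[0,0,0],[0,0,0],20],
    [[0,0,0],[0,0,0],24],
    [[0,0,0],[0,0,0],26],
    [[0,0,-3],[0,0,0],26],
    [[0,0,-15],[0,0,0],26],
    [[0,0,-45],[0,0,0],26],
    [[0,0,-45],[0,0,0],10],
    [[0,0,-45],[0,0,-0.134],0],
  ],
)

```text
clock: 59.95
position: [592.2, 120.5, 178.4]
ee_rot: [0.723, -0.691, 0.0, 0.0]
contact_force: [-0.2, 0.7, -0.2]
gripper_width: 0.3
grasp_force: 0.0
```

Call:
send_rows(
  series=[
    [[0,0,-30],[0,0,0],0],
    [[0,0,0],[0,0,0],0],
    [[0,0,0],[0,0,0],0],
    [[0,0,0],[0,0,0],0],
  ],
)

```text
clock: 60.35
position: [591.5, 120.4, 205.1]
ee_rot: [0.722, -0.692, -0.001, 0.001]
contact_force: [-0.1, -0.2, -0.6]
gripper_width: 0.0
grasp_force: 0.0
```

```bash
sed -i "s/('yel',20,35)/('orange',5,19),('yel',20,35)/" see.py; python3 see.py; python3 look.py o5
```

```text
60.35 [591.4935092  120.39597177 205.1416731 ] 0.009433183007949836
orange 66.83260946956213 212.7433962264151 [24.4 21.6]
yel 68.17080469065911 101.501577031945 [22.  21.6]
green 66.01932279909707 47.74600451467268 [22.4 20.8]
blue 67.16864728192161 157.9891276864728 [21.6 21.2]
236 40.7 97.7
228 40.7 97.7
220 41.0 97.4
212 41.0 97.7
204 41.0 97.7
196 41.0 97.7
188 40.7 97.4
180 41.0 97.4
172 41.0 97.7
164 41.0 97.4
156 40.7 97.4
148 40.7 97.4
140 40.7 97.7
132 41.0 97.7
124 41.0 97.7
116 41.0 97.7
108 41.0 97.7
100 40.7 97.7
92 41.0 97.7
84 41.0 97.7
76 41.0 97.7
68 41.0 97.7
60 41.0 97.7
52 41.0 97.7
44 41.0 97.7
36 41.0 97.7
28 41.0 97.7
60.45 [591.68043804 120.3661157  204.82451625] [ 66.04239144 211.21671858] -0.0002
```

Run:
```python
from h import *
o=orth(21,.3,-10,110,0,250).astype(float)
w=o[int((110-90)/.3):int((110-50)/.3),:,1].min(0)
far=o[int((110-93)/.3)-3:int((110-93)/.3)+3,:,1].mean(0)
near=o[int((110-43)/.3)-3:int((110-43)/.3)+3,:,1].mean(0)
for nm,p in(('far',far),('near',near)):
    i=np.where(p<110)[0];print(nm,'dark y:',[round(250-.3*k,1) for k in i if 5<250-.3*k<246])
    for y in(184,128,72): k=int((250-y)/.3);print(y,p[k-12:k+13].min().round(),p[k-30:k-20].mean().round())
```

```text
far dark y: [np.float64(245.8), np.float64(245.5), np.float64(245.2), np.float64(244.9), np.float64(244.6), np.float64(244.3), np.float64(244.0), np.float64(243.7), np.float64(243.4), np.float64(243.1), np.float64(242.8), np.float64(242.5), np.float64(242.2), np.float64(241.9), np.float64(17.2), np.float64(16.9), np.float64(16.6), np.float64(16.3), np.float64(16.0), np.float64(15.7), np.float64(15.4), np.float64(15.1), np.float64(14.8), np.float64(14.5), np.float64(14.2), np.float64(13.9), np.float64(13.6), np.float64(13.3), np.float64(13.0), np.float64(12.7), np.float64(12.4), np.float64(12.1), np.float64(11.8), np.float64(11.5), np.float64(11.2), np.float64(10.9), np.float64(10.6), np.float64(10.3), np.float64(10.0), np.float64(9.7), np.float64(9.4), np.float64(9.1), np.float64(8.8), np.float64(8.5), np.float64(8.2), np.float64(7.9), np.float64(7.6), np.float64(7.3), np.float64(7.0), np.float64(6.7), np.float64(6.4), np.float64(6.1), np.float64(5.8), np.float64(5.5), np.float64(5.2)]
184 205.0 194.0
128 212.0 183.0
72 214.0 177.0
near dark y: [np.float64(245.8), np.float64(245.5), 
[... 277 characters left out ...]
3), np.float64(16.0), np.float64(15.7), np.float64(15.4), np.float64(15.1), np.float64(14.8), np.float64(14.5), np.float64(14.2), np.float64(13.9), np.float64(13.6), np.float64(13.3), np.float64(13.0), np.float64(12.7), np.float64(12.4), np.float64(12.1), np.float64(11.8), np.float64(11.5), np.float64(11.2), np.float64(10.9), np.float64(10.6), np.float64(10.3), np.float64(10.0), np.float64(9.7), np.float64(9.4), np.float64(9.1), np.float64(8.8), np.float64(8.5), np.float64(8.2), np.float64(7.9), np.float64(7.6), np.float64(7.3), np.float64(7.0), np.float64(6.7), np.float64(6.4), np.float64(6.1), np.float64(5.8), np.float64(5.5), np.float64(5.2)]
184 207.0 238.0
128 223.0 234.0
72 215.0 238.0
```

The dishes form one unbroken white run of 224 mm (4 x 56) with no gaps, squared and flush. Each holds one cake, and the robot is clear of everything.

```bash
python3 -c "
from bench import job_done
print(job_done())"
```

```text
the job is handed in; nothing more can be done
None
```

The job is handed in: the four dishes there form one straight, touching row along the tray's far rim from the colour-box corner, each with one cake (orange, blue, yellow, green); red and purple stayed in the box.

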